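# Straighten the bedroom dressing table

### The job

Get the dressing table ready: pull the organiser's front flap down, then lay every grooming tool on the table flat in the compartment with the liner of its own colour, head to the left as the robot sees it and handle to the right, and only then push the flap back up shut. Also press the lid of every jar on the marble tray fully home so that no yellow seal shows (before, between or after, as you like), keeping the jars upright; leave everything else alone.

Things in the scene. Friction and masses are not known exactly. Their poses are not given: they have to be found in the camera images.
- organiser: Fixed wooden drop-front organiser, 201 (x) by 208 (y) mm. Origin under its middle, on the table; +x to its back, +y to the left, along its compartments. Three floors 30 mm up, each 54 (x) by 196 (y), centred at x = -62, -3, +56, y = 0; dividers 5 thick, tops at 40; side and back edges 50 high. The flap closes its front. All in mm.
- flap (a joint): Front flap, pale board 204 wide, 48 high, 8 thick. Hinge line along organiser's y at its x = -95 mm, 10 mm up, at the flap's inner bottom edge. 0 = upright, shut; grows as it falls to organiser's -x, to a stop at 0.95 rad (a ramp). Stiff, stays where left; 1.5 N at the top moves it. No handle: draw down from behind its top edge, push up from outside.
- tool_green: Green hairbrush: paddle head 44 mm wide, 14 thick, with black bristles up to 22 mm, 180 mm long in all, 90 g; lies flat. Origin on its underside, midway along; +x towards the head, which fills x = +5 to +90 mm; the handle, 22 mm wide and 24 mm high, fills x = -90 to +5 mm; its centre of mass is near the middle, so grip the handle about 20 mm behind the middle. May be absent.
- green_head (a point): Middle of the green tool's head, 50 mm from the tool's middle, 12 mm above its underside.
- tool_blue: Blue wide comb with a handle: toothed head 44 mm wide, 12 thick, 180 mm long in all, 90 g; lies flat. Origin on its underside, midway along; +x towards the head, which fills x = +5 to +90 mm; the handle, 22 mm wide and 24 mm high, fills x = -90 to +5 mm; its centre of mass is near the middle, so grip the handle about 20 mm behind the middle. May be absent.
- blue_head (a point): Middle of the blue tool's head, 50 mm from the tool's middle, 12 mm above its underside.
- tool_red: Red hand mirror: rounded head 44 mm wide, 12 thick, 180 mm long in all, 90 g; lies flat. Origin on its underside, midway along; +x towards the head, which fills x = +5 to +90 mm; the handle, 22 mm wide and 24 mm high, fills x = -90 to +5 mm; its centre of mass is near the middle, so grip the handle about 20 mm behind the middle. May be absent.
- red_head (a point): Middle of the red tool's head, 50 mm from the tool's middle, 12 mm above its underside.
- liner_green: Green felt liner fixed in the floor of one compartment (which one varies), 52 (x) by 194 (y) by 2 mm; axes as the organiser's (+y is to the robot's left). Origin under its middle, on the compartment floor; its top is 32 mm above the table. The compartment of the green tool.
- liner_blue: Blue felt liner fixed in the floor of one compartment (which one varies), 52 (x) by 194 (y) by 2 mm; axes as the organiser's (+y is to the robot's left). Origin under its middle, on the compartment floor; its top is 32 mm above the table. The compartment of the blue tool.
- liner_red: Red felt liner fixed in the floor of one compartment (which one varies), 52 (x) by 194 (y) by 2 mm; axes as the organiser's (+y is to the robot's left). Origin under its middle, on the compartment floor; its top is 32 mm above the table. The compartment of the red tool.
- jar1: White ceramic jar with a pale wood lid: loose jar 66 mm across, 70 mm high without the lid, 350 g, on the marble tray (10 mm thick). Origin under its middle. May be absent.
- jar1_lid (a joint): How far the lid of jar1 has been pressed down (m): 0 = standing 9 mm proud with the yellow seal showing, 0.009 = fully home against a stop, no yellow showing. The lid slides stiffly (about 8 N to move it, held by friction where it is left) and does not come off. Its flat top, 67 mm across, is 21.5 mm above the jar's rim at 0 and 12.5 mm when home.
- jar2: Amber glass jar with a black lid: loose jar 66 mm across, 85 mm high without the lid, 350 g, on the marble tray (10 mm thick). Origin under its middle. May be absent.
- jar2_lid (a joint): How far the lid of jar2 has been pressed down (m): 0 = standing 9 mm proud with the yellow seal showing, 0.009 = fully home against a stop, no yellow showing. The lid slides stiffly (about 8 N to move it, held by friction where it is left) and does not come off. Its flat top, 67 mm across, is 21.5 mm above the jar's rim at 0 and 12.5 mm when home.
- jar3: Blue ceramic jar with a cork lid: loose jar 66 mm across, 70 mm high without the lid, 350 g, on the marble tray (10 mm thick). Origin under its middle. May be absent.
- jar3_lid (a joint): How far the lid of jar3 has been pressed down (m): 0 = standing 9 mm proud with the yellow seal showing, 0.009 = fully home against a stop, no yellow showing. The lid slides stiffly (about 8 N to move it, held by friction where it is left) and does not come off. Its flat top, 67 mm across, is 21.5 mm above the jar's rim at 0 and 12.5 mm when home.
- jar4: Terracotta jar with a white lid: loose jar 66 mm across, 85 mm high without the lid, 350 g, on the marble tray (10 mm thick). Origin under its middle. May be absent.
- jar4_lid (a joint): How far the lid of jar4 has been pressed down (m): 0 = standing 9 mm proud with the yellow seal showing, 0.009 = fully home against a stop, no yellow showing. The lid slides stiffly (about 8 N to move it, held by friction where it is left) and does not come off. Its flat top, 67 mm across, is 21.5 mm above the jar's rim at 0 and 12.5 mm when home.
- vase: Bottle vase in a black ring, with sprigs, loose; a bystander to be left alone. Origin under its middle.
- perfume: Small amber bottle, loose; a bystander to be left alone. Origin under its middle.
- lotion: White bottle, loose; a bystander to be left alone. Origin under its middle.
- mug: White mug, loose; a bystander to be left alone. Origin under its middle.
- ring_dish: Small blue bowl, loose; a bystander to be left alone. Origin under its middle.
There are look-alikes about, which are no part of the job. Leave any pink look-alike of the jar3 alone.

How it is judged:
By the outcome, as a careful person would: the job done as asked, in the order asked, and still so for the second after the job is handed in, with the robot touching nothing.
Of jar1, jar2, jar3, jar4 only 3 to 4 are there at a start; the rules pass over those that are not, and their reading is None.
Of tool_green, tool_blue, tool_red only 2 to 3 are there at a start; the rules pass over those that are not, and their reading is None.
At some moment in a run one of tool_green, tool_blue, tool_red may be knocked a few centimetres aside while the robot is not near it.
Once in a run the grip may slacken for a moment while it holds something.
It also fails if it takes over 192 s, if anything falls off the work surface, if the arm or the gripper's body presses on something with over 40 N, if the wrist force passes 120 N, or if a joint passes its speed limit or range.

### The arm

A 6-joint arm with a two-finger parallel gripper is mounted at the origin on the work surface. World frame = base frame: x ahead of the robot, y to its left, z up, the work surface at z = 0. Lengths are in mm, angles in degrees, forces in N, time in s.
With the tool pointing down it reaches from about 275 to 1000 mm from the base axis. Payload 8.4 kg.
Tool frame: the origin (TCP) lies midway between the tips of the shut fingers; the grasp point (between the pads) lies 19 mm behind it (robot.grip_point_offset is the distance from the TCP to the grasp point, in mm); z points along the fingers, y is the line along which they close (so a half turn about z gives the same grasp; the last joint's range is limited). The gripper opens to 85 mm and grips with 20 to 120 N. Pads are 22 mm wide; open, the fingers measure 114 mm over their backs; the gripper's body (76 mm by 85 mm) begins 54 mm behind the grasp point. The pads swing forward as they close: fully open they stand 13 mm farther back than shut.
Start: joints at [70.05, 20.225, 93.587, -0, 66.188, -0.138], TCP at [211.842, 588.006, 231.281] pointing down, gripper open.
Joint ranges: [-150.9, 150.9], [-52.94, 120.26], [3.33, 152.33], [-74.26, 254.26], [0, 154.13], [-172.89, 172.89]. Speed limits (degrees/s): [127.2, 127.2, 159.86, 180, 180, 180].

### API

Orientations are given as a 3x3 rotation matrix whose columns are the frame's x, y, z axes.
In Python, from workcell import robot gives the robot as it stands.
- The arm moves only by the tool step_arm, never from a script. Its argument "motion" is a list of rows, each an object of numbers: "dx", "dy", "dz": the shift along the tool's x, y, z each as a share of 400 mm, from -1 to 1; "ax", "ay", "az": the turn, a rotation vector about the tool's x, y, z each as a share of 45 degrees, from -1 to 1; "fingers": the closure, from -1 (fully open) to 1 (shut). In form: [{"dx": .., "dy": .., "dz": .., "ax": .., "ay": .., "az": .., "fingers": ..}, ...]. A call has 1 to 12 rows; each row shifts and turns the commanded pose from where the row before left it, along the tool's axes as they then stand; what a row does not reach is not made up. A row lasts 1/12 s, in which the tool goes at most 41.7 mm and 7.16 degrees, less where a joint would pass 70% of its speed; a pose out of reach is approached as far as the arm can. A call with a number of a shift or a turn outside -1 to 1 is refused whole. A call with a gripper value outside its range is refused whole. The fingers move at their own pace and stop on an object; "force" is the grip in N (left out, the last holds). Time passes only in rows, so rows that do not move let the fingers close. It gives the time, the measured TCP pose, the force, the opening and the grip force at its end, in the units of the state.
- robot.observe(): the state, without advancing time (a new reading comes with each control period).
- robot.read_camera(name): name is "scene" or "top" or "wrist"; returns a dict with "frame" (384x512x3 uint8, red, green, blue), "vfov" (degrees; the focal length in pixels is half the picture's height over the tangent of half this angle, whatever the lens; pixels are square), "cx", "cy" (the principal point, pixels), "cam_to_world" (4x4, takes a point from camera to world coordinates). Camera axes: x right, y up, looking along -z (the intrinsics and any distortion apply to the point x, -y, -z); pixel columns grow to the right and rows downward; lengths in mm; the calibration is good to about 2 mm. A picture is of the moment at which its call begins. There is no depth.
- robot.finish_job(): hands the job in; it is judged then, once.
Trained networks look in a picture, given as the dict that the camera call returned (one of the last four; its "shot" number tells which), for a name from the list of things; names that differ only in an ending like _2 or _b are one class to them, and where a whole thing is asked for, a point or a joint stands for the part that bears it (a point fixed in the world has none). Each returns a list of dicts, best first, with "score" (0 to 1); they miss things now and then, are a little off and sometimes report something else, mostly with a low value. They report only what shows in the picture. A call takes as long as a camera call. They do not tell look-alikes from the thing itself.
- robot.search_frame(picture, target): "bbox" ([left, top, right, bottom] in pixels, round what is visible of it).
The state is a dict: "t": time; "qpos": joint angles; "joint_vel": joint speeds; "joint_efforts": joint torques, N m; "eef_pos": TCP position; "eef_rot": TCP orientation; "ft_force": force on the tool from outside, world axes, zero at the start; "ft_torque": the same for the moment, N m; "gripper_width": opening from 0.0 (shut) to 1.0 (fully open); "finger_force": force on a finger pad.
Only numpy, scipy, OpenCV 4.12 (cv2) and the standard library are available. Lean on these libraries where they do the work, as an engineer would, in place of code of your own. Each camera call takes 0.05 s, during which the arm holds its last target. There are 200 camera calls.

## Working session

There is one attempt and no reset: what is moved stays moved. The work goes in short steps, Python scripts to look and compute and a tool call to move; the robot and the scene stay as the last step left them, time stands still between calls to the robot, and variables do not carry over. Pictures are saved under pics/ and viewed, at most 14 in all, crops included, and the job is handed in when it is done.

Besides the shell and the picture viewer there is one more tool, called after "Emit:" in YAML: its name, and indented under it one key for each argument. step_arm: Moves the arm, as the interface text tells. Its arguments: {"type":"object","properties":{"motion":{"type":"array"},"force":{"type":"number"}},"required":["motion"]}

```bash
mkdir -p pics; ls; cat > h.py <<'E'
import numpy as np, cv2
from workcell import robot
def cam(n,save=None):
    p=robot.read_camera(n)
    if save: cv2.imwrite('pics/'+save,cv2.cvtColor(p['frame'],cv2.COLOR_RGB2BGR))
    return p
def f(p): return p['frame'].shape[0]/2/np.tan(np.radians(p['vfov'])/2)
def ray(p,u,v):
    d=np.array([(u-p['cx'])/f(p),-(v-p['cy'])/f(p),-1]); M=np.array(p['cam_to_world'])
    return M[:3,3],M[:3,:3]@d
def at(p,u,v,z):
    o,d=ray(p,u,v); return (o+d*(z-o[2])/d[2])[:2]
def proj(p,X):
    M=np.array(p['cam_to_world']); c=M[:3,:3].T@(np.array(X,float)-M[:3,3])
    return np.array([p['cx']-f(p)*c[0]/c[2],p['cy']+f(p)*c[1]/c[2]])
E
python3 - <<'E'
from h import *
for n in ['scene','top']:
    p=cam(n,n+'0.png'); print(n,{k:v for k,v in p.items() if k!='frame'})
    for t in ['organiser','tool_green','tool_blue','tool_red','liner_green','liner_blue','liner_red','jar1','jar2','jar3','jar4','vase','perfume','lotion','mug','ring_dish']:
        print(t,[(np.round(d['bbox']).tolist(),round(d['score'],2)) for d in robot.search_frame(p,t)[:3]])
    im=cv2.imread('pics/'+n+'0.png'); cv2.imwrite('pics/'+n+'0b.png',cv2.resize(im,(800,600),interpolation=cv2.INTER_CUBIC))
print(robot.observe())
E
```

```text
pics
scene {'vfov': 46.85971458362485, 'cx': 255.4718065231797, 'cy': 192.57061110606483, 'cam_to_world': array([[ 6.64767927e-01, -4.70790614e-01,  5.80034310e-01,
         1.27787100e+03],
       [ 7.46923179e-01,  4.33167761e-01, -5.04451637e-01,
        -6.11897688e+02],
       [-1.37610679e-02,  7.68584341e-01,  6.39600457e-01,
         9.20021685e+02],
       [ 0.00000000e+00,  0.00000000e+00,  0.00000000e+00,
         1.00000000e+00]]), 'shot': 1}
organiser [([227.0, 186.0, 328.0, 270.0], 0.8), ([288.0, 137.0, 308.0, 172.0], 0.71)]
tool_green [([166.0, 229.0, 208.0, 275.0], 0.72), ([127.0, 240.0, 163.0, 289.0], 0.44)]
tool_blue []
tool_red [([125.0, 239.0, 162.0, 287.0], 0.96)]
liner_green [([244.0, 207.0, 306.0, 243.0], 0.89), ([287.0, 135.0, 309.0, 151.0], 0.54)]
liner_blue [([235.0, 198.0, 290.0, 229.0], 0.84)]
liner_red [([258.0, 218.0, 324.0, 256.0], 0.61)]
jar1 [([276.0, 124.0, 294.0, 155.0], 0.79), ([308.0, 112.0, 333.0, 138.0], 0.72), ([311.0, 133.0, 329.0, 153.0], 0.6)]
jar2 [([276.0, 124.0, 294.0, 155.0], 0.79), ([308.0, 112.0, 333.0, 138.0], 0.72), ([311.0, 133.0, 3
[... 2298 characters left out ...]
5e+01, -1.36349395e-01]), 'joint_vel': array([-0.01613168,  0.02923299, -0.03314161, -0.06331481,  0.08316472,
       -0.00013537]), 'joint_efforts': array([-4.66627262e-04, -6.05155706e+01, -3.42439377e+01, -6.02473165e-07,
        1.19120727e-03,  1.22511912e-05]), 'eef_pos': array([211.84382968, 587.99454229, 231.28513185]), 'eef_rot': array([[-9.40791665e-01,  3.38985313e-01, -1.01850920e-05],
       [ 3.38985313e-01,  9.40791665e-01,  9.49712197e-06],
       [ 1.28014346e-05,  5.48221659e-06, -1.00000000e+00]]), 'ft_force': array([-0.233112  , -0.60334678, -0.15536521]), 'ft_torque': array([-0.02430443, -0.00564746, -0.02592947]), 'finger_force': 0.0, 'gripper_width': 0.998166862268045}
```

View pics/top0b.png

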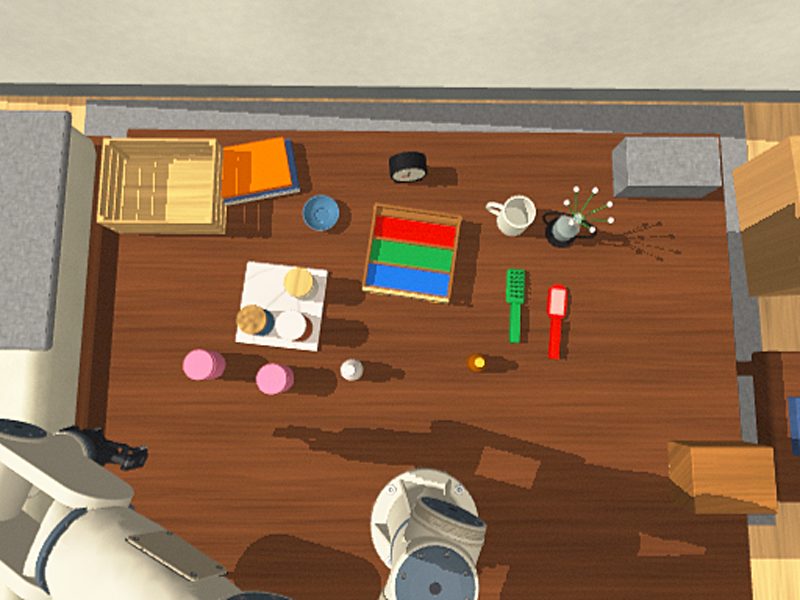

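View pics/scene0b.png

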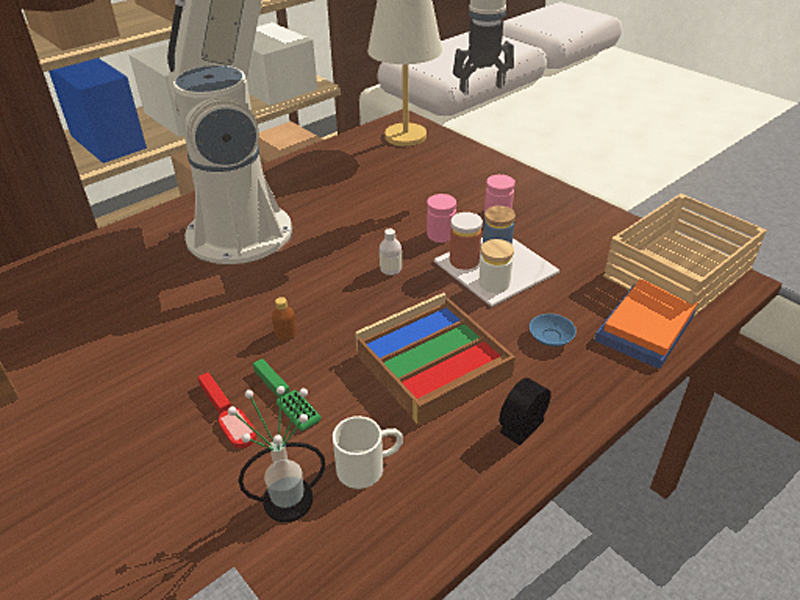

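The top view (shown at 1.56x) has three jars on the tray: jar1 (299,283), jar3 (253,320) and jar4 (291,325). Two pink look-alikes are off the tray at (203,365) and (275,378). The green brush is at (515,305) and the red mirror at (557,320), both with heads away from the robot. There is no blue comb. The liners are red at the back, green in the middle and blue at the front, and the flap is on the robot's side.

```bash
cat > seg.py <<'E'
from h import *
def masks(p):
    hsv=cv2.cvtColor(p['frame'],cv2.COLOR_RGB2HSV); H,S,V=cv2.split(hsv)
    m={'red':((H<5)|(H>174))&(S>180)&(V>120),'green':(H>50)&(H<75)&(S>150)&(V>70),'blue':(H>105)&(H<118)&(S>150)&(V>120)}
    return m
def comps(p,mn=60):
    for c,m in masks(p).items():
        n,l,st,ce=cv2.connectedComponentsWithStats(m.astype(np.uint8),connectivity=8)
        for i in range(1,n):
            if st[i,4]>=mn: yield c,(l==i),st[i],ce[i]
E
python3 - <<'E'
from seg import *
p=cam('top')
for c,m,st,ce in comps(p):
    v,u=np.nonzero(m); rect=cv2.minAreaRect(np.c_[u,v].astype(np.float32))
    z=32 if st[0]<300 else 12
    b=cv2.boxPoints(rect); w=np.array([at(p,x,y,z) for x,y in b])
    print(c,st,'c',np.round(at(p,*ce,z)),'rectc',np.round(w.mean(0),1),np.round(w,0).tolist())
# jars: lid tops
for n,(u,v),h in [('jar1',(299,283),80),('jar3',(253,320),80),('jar4',(291,325),95)]:
    for d in (21.5,12.5): print(n,np.round(at(p,u/1.5625,v/1.5625,h+d),1))
for n,(u,v) in [('orgBL',(374,206)),('orgBR',(461,214)),('FL',(363,292)),('FR',(447,301))]: print(n,np.round(at(p,u/1.5625,v/1.5625,50),1))
q=cam('scene'); cv2.imwrite('pics/jars.png',cv2.resize(cv2.cvtColor(q['frame'][100:290,210:340],cv2.COLOR_RGB2BGR),None,fx=4,fy=3.15*1.27 if 0 else 3.15,interpolation=cv2.INTER_CUBIC))
E
```

```text
red [239 138  53  20 630] c [681.  27.] rectc [681.   26.4] [[671.0, 125.0], [718.0, 119.0], [691.0, -73.0], [644.0, -66.0]]
red [350 182  13  48 282] c [ 456. -310.] rectc [ 467.2 -314.7] [[555.0, -295.0], [556.0, -340.0], [379.0, -334.0], [379.0, -290.0]]
green [237 154  53  20 653] c [622.  35.] rectc [621.7  35.1] [[610.0, 133.0], [659.0, 127.0], [633.0, -63.0], [584.0, -56.0]]
green [324 172  12  48 393] c [ 514. -215.] rectc [ 504.4 -216.2] [[593.0, -197.0], [593.0, -239.0], [416.0, -235.0], [415.0, -194.0]]
blue [234 169  53  20 681] c [563.  43.] rectc [563.5  43.3] [[552.0, 142.0], [602.0, 135.0], [575.0, -56.0], [525.0, -48.0]]
jar1 [541.3 286.4]
jar1 [542.7 288.1]
jar3 [457.6 386.1]
jar3 [458.4 388.4]
jar4 [445.8 298.5]
jar4 [446.5 300.3]
orgBL [735.9 122.9]
orgBR [717.7 -84.4]
FL [528.9 146.2]
FR [508.8 -49.9]
```

View pics/jars.png

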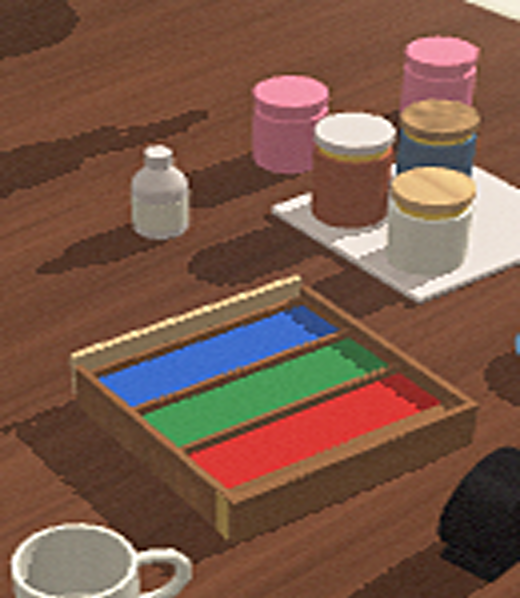

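The crop shows yellow seals under the lids of jar1, jar3 and jar4, and both pink jars off the tray. Of the candidates at pixels jar1 (299,283), jar3 (253,320), jar4 (291,325) and pink (203,365), (275,378), I take the first three. I'll start with the jars: turn the tool to yaw 90 and shut the fingers.

Emit:
step_arm:
  motion:
    - {"az":0.156,"fingers":1}
    - {"az":0.156,"fingers":1}
    - {"az":0.156,"fingers":1}
    - {"az":0.156,"fingers":1}
    - {"az":0.156,"fingers":1}
    - {"az":0.156,"fingers":1}
    - {"az":0.156,"fingers":1}
    - {"az":0.156,"fingers":1}
    - {"az":0.156,"fingers":1}
    - {"az":0.156,"fingers":1}
    - {"fingers":1}
  force: 40

```text
schema error: expected keys dx, dy, dz, ax, ay, az, fingers
```

Emit:
step_arm:
  motion:
    - {"dx":-0.05,"dy":0.0615,"fingers":1}
    - {"dx":-0.05,"dy":0.0615,"fingers":1}
    - {"dx":-0.05,"dy":0.0615,"fingers":1}
    - {"dx":-0.05,"dy":0.0615,"fingers":1}
    - {"dx":-0.05,"dy":0.0615,"fingers":1}
    - {"dx":-0.05,"dy":0.0615,"fingers":1}
    - {"dx":-0.05,"dy":0.0615,"fingers":1}
    - {"dx":-0.05,"dy":0.0615,"fingers":1}
    - {"dx":-0.05,"dy":0.0615,"fingers":1}
    - {"dx":-0.05,"dy":0.0615,"fingers":1}
    - {"fingers":1}
    - {"fingers":1}

```text
schema error: expected keys dx, dy, dz, ax, ay, az, fingers
```

```bash
python3 - <<'E'
from h import *
s=robot.observe(); print(s['eef_pos'],s['eef_rot'].round(3).tolist(),s['qpos'].round(1))
p=cam('wrist','w1.png'); print(f(p),p['cx'],p['cy'],p['cam_to_world'].round(2).tolist())
E
```

```text
[211.83578706 587.99225812 231.25023277] [[-0.941, 0.339, -0.0], [0.339, 0.941, -0.0], [0.0, -0.0, -1.0]] [70.  20.2 93.6  0.  66.2 -0.1]
308.7159927066014 250.84086834370163 185.3966056620249 [[0.34, -0.9, -0.28, 138.22], [0.94, 0.32, 0.1, 614.59], [0.0, -0.3, 0.95, 374.11], [0.0, 0.0, 0.0, 1.0]]
```

View pics/w1.png

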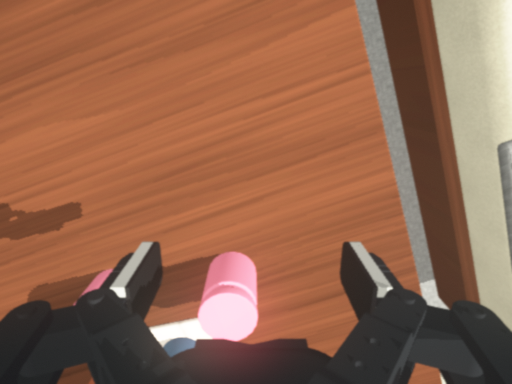

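The moves were refused because every key is required in each row. The wrist view still shows the start pose, with a pink jar at (230,295). I'll resend with full rows.

Emit:
step_arm:
  motion:
    - {"dx":0,"dy":0,"dz":0,"ax":0,"ay":0,"az":0.156,"fingers":1}
    - {"dx":0,"dy":0,"dz":0,"ax":0,"ay":0,"az":0.156,"fingers":1}
    - {"dx":0,"dy":0,"dz":0,"ax":0,"ay":0,"az":0.156,"fingers":1}
    - {"dx":0,"dy":0,"dz":0,"ax":0,"ay":0,"az":0.156,"fingers":1}
    - {"dx":0,"dy":0,"dz":0,"ax":0,"ay":0,"az":0.156,"fingers":1}
    - {"dx":0,"dy":0,"dz":0,"ax":0,"ay":0,"az":0.156,"fingers":1}
    - {"dx":0,"dy":0,"dz":0,"ax":0,"ay":0,"az":0.156,"fingers":1}
    - {"dx":0,"dy":0,"dz":0,"ax":0,"ay":0,"az":0.156,"fingers":1}
    - {"dx":0,"dy":0,"dz":0,"ax":0,"ay":0,"az":0.156,"fingers":1}
    - {"dx":0,"dy":0,"dz":0,"ax":0,"ay":0,"az":0.156,"fingers":1}
    - {"dx":0,"dy":0,"dz":0,"ax":0,"ay":0,"az":0,"fingers":1}
  force: 40

```text
t: 2.77
eef_pos: [211.9, 588.0, 231.3]
eef_rot: [[0.006, 1.0, 0.0], [1.0, -0.006, -0.0], [-0.0, 0.0, -1.0]]
ft_force: [0.3, -0.7, 0.8]
gripper_width: -0.003
finger_force: 0.0
```

Emit:
step_arm:
  motion:
    - {"dx":-0.05,"dy":0.0615,"dz":0,"ax":0,"ay":0,"az":0,"fingers":1}
    - {"dx":-0.05,"dy":0.0615,"dz":0,"ax":0,"ay":0,"az":0,"fingers":1}
    - {"dx":-0.05,"dy":0.0615,"dz":0,"ax":0,"ay":0,"az":0,"fingers":1}
    - {"dx":-0.05,"dy":0.0615,"dz":0,"ax":0,"ay":0,"az":0,"fingers":1}
    - {"dx":-0.05,"dy":0.0615,"dz":0,"ax":0,"ay":0,"az":0,"fingers":1}
    - {"dx":-0.05,"dy":0.0615,"dz":0,"ax":0,"ay":0,"az":0,"fingers":1}
    - {"dx":-0.05,"dy":0.0615,"dz":0,"ax":0,"ay":0,"az":0,"fingers":1}
    - {"dx":-0.05,"dy":0.0615,"dz":0,"ax":0,"ay":0,"az":0,"fingers":1}
    - {"dx":-0.05,"dy":0.0615,"dz":0,"ax":0,"ay":0,"az":0,"fingers":1}
    - {"dx":-0.05,"dy":0.0615,"dz":0,"ax":0,"ay":0,"az":0,"fingers":1}
    - {"dx":0,"dy":0,"dz":0,"ax":0,"ay":0,"az":0,"fingers":1}

```text
t: 3.68
eef_pos: [461.5, 384.9, 231.4]
eef_rot: [[-0.001, 1.0, 0.002], [1.0, 0.001, -0.001], [-0.001, 0.002, -1.0]]
ft_force: [-0.7, -0.6, -0.3]
gripper_width: -0.002
finger_force: 0.0
```

```bash
python3 - <<'E'
from h import *
s=robot.observe(); print(s['t'],s['eef_pos'],s['eef_rot'].round(3).tolist(),s['qpos'].round(1))
p=cam('wrist','w2.png')
b=robot.search_frame(p,'jar1'); print(b)
print('expected jar3,1,4 px',proj(p,[458,387,101]),proj(p,[541,287,101]),proj(p,[446,299,116]))
t=cam('top'); cv2.imwrite('pics/t2.png',cv2.resize(cv2.cvtColor(t['frame'][150:260,110:230],cv2.COLOR_RGB2BGR),None,fx=5,fy=5))
E
```

```text
3.6833 [461.51623188 384.85997733 231.41934976] [[-0.001, 1.0, 0.002], [1.0, 0.001, -0.001], [-0.001, 0.002, -1.0]] [39.7 18.1 96.7 -0.1 65.2 39.7]
[{'bbox': [201.3, 201.9, 264.3, 280.0], 'score': 0.91}, {'bbox': [86.3, 161.2, 172.3, 242.7], 'score': 0.8}, {'bbox': [290.6, 206.6, 367.7, 285.8], 'score': 0.78}, {'bbox': [214.6, 122.3, 284.7, 201.3], 'score': 0.74}]
expected jar3,1,4 px [247.69868819 174.06203239] [329.56284928 269.02587696] [235.205371   266.87128114]
```

View pics/w2.png

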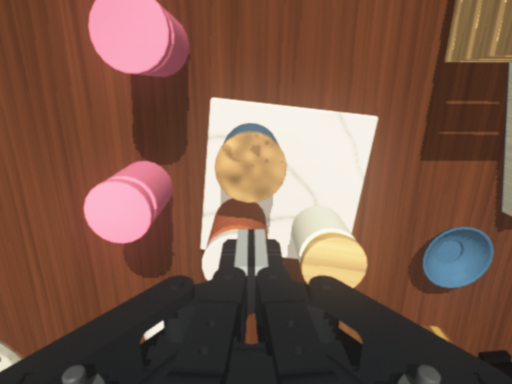

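The wrist view shows the cork lid at (251,166), the pale-wood lid at (334,262) and the white lid near (235,258). That puts the lids 4-7 mm from my first estimates, so I'll correct and press jar3.

Emit:
step_arm:
  motion:
    - {"dx":0.016,"dy":0,"dz":0.0625,"ax":0,"ay":0,"az":0,"fingers":1}
    - {"dx":0,"dy":0,"dz":0.0625,"ax":0,"ay":0,"az":0,"fingers":1}
    - {"dx":0,"dy":0,"dz":0.0625,"ax":0,"ay":0,"az":0,"fingers":1}
    - {"dx":0,"dy":0,"dz":0.0625,"ax":0,"ay":0,"az":0,"fingers":1}
    - {"dx":0,"dy":0,"dz":0.0625,"ax":0,"ay":0,"az":0,"fingers":1}
    - {"dx":0,"dy":0,"dz":0.0075,"ax":0,"ay":0,"az":0,"fingers":1}
    - {"dx":0,"dy":0,"dz":0.0075,"ax":0,"ay":0,"az":0,"fingers":1}
    - {"dx":0,"dy":0,"dz":0.005,"ax":0,"ay":0,"az":0,"fingers":1}
    - {"dx":0,"dy":0,"dz":0.005,"ax":0,"ay":0,"az":0,"fingers":1}
    - {"dx":0,"dy":0,"dz":0.005,"ax":0,"ay":0,"az":0,"fingers":1}
    - {"dx":0,"dy":0,"dz":0.005,"ax":0,"ay":0,"az":0,"fingers":1}

```text
t: 4.75
eef_pos: [457.8, 395.3, 94.5]
eef_rot: [[-0.0, 1.0, 0.001], [1.0, 0.0, 0.002], [0.002, 0.001, -1.0]]
ft_force: [-4.3, -0.6, 8.2]
gripper_width: -0.0
finger_force: 3.9
```

Emit:
step_arm:
  motion:
    - {"dx":0,"dy":0,"dz":0.004,"ax":0,"ay":0,"az":0,"fingers":1}
    - {"dx":0,"dy":0,"dz":0.004,"ax":0,"ay":0,"az":0,"fingers":1}
    - {"dx":0,"dy":0,"dz":0,"ax":0,"ay":0,"az":0,"fingers":1}

```text
t: 5.0
eef_pos: [457.8, 395.4, 92.5]
eef_rot: [[-0.0, 1.0, 0.001], [1.0, 0.0, 0.002], [0.002, 0.001, -1.0]]
ft_force: [-8.0, -2.8, 18.3]
gripper_width: -0.002
finger_force: 8.8
```

Emit:
step_arm:
  motion:
    - {"dx":0,"dy":0,"dz":-0.075,"ax":0,"ay":0,"az":0,"fingers":1}
    - {"dx":0,"dy":0,"dz":-0.075,"ax":0,"ay":0,"az":0,"fingers":1}
    - {"dx":-0.064,"dy":0.055,"dz":0,"ax":0,"ay":0,"az":0,"fingers":1}
    - {"dx":-0.064,"dy":0.055,"dz":0,"ax":0,"ay":0,"az":0,"fingers":1}
    - {"dx":-0.064,"dy":0.055,"dz":0,"ax":0,"ay":0,"az":0,"fingers":1}
    - {"dx":-0.064,"dy":0.055,"dz":0,"ax":0,"ay":0,"az":0,"fingers":1}
    - {"dx":0,"dy":0,"dz":0,"ax":0,"ay":0,"az":0,"fingers":1}

```text
t: 5.58
eef_pos: [549.7, 288.7, 151.3]
eef_rot: [[0.002, 1.0, 0.004], [1.0, -0.002, 0.0], [0.0, 0.004, -1.0]]
ft_force: [-0.2, 0.3, -0.1]
gripper_width: 0.001
finger_force: 0.0
```

Emit:
step_arm:
  motion:
    - {"dx":0,"dy":0,"dz":0.055,"ax":0,"ay":0,"az":0,"fingers":1}
    - {"dx":0,"dy":0,"dz":0.055,"ax":0,"ay":0,"az":0,"fingers":1}
    - {"dx":0,"dy":0,"dz":0.007,"ax":0,"ay":0,"az":0,"fingers":1}
    - {"dx":0,"dy":0,"dz":0.005,"ax":0,"ay":0,"az":0,"fingers":1}
    - {"dx":0,"dy":0,"dz":0.005,"ax":0,"ay":0,"az":0,"fingers":1}
    - {"dx":0,"dy":0,"dz":0.005,"ax":0,"ay":0,"az":0,"fingers":1}
    - {"dx":0,"dy":0,"dz":0.005,"ax":0,"ay":0,"az":0,"fingers":1}
    - {"dx":0,"dy":0,"dz":0.005,"ax":0,"ay":0,"az":0,"fingers":1}
    - {"dx":0,"dy":0,"dz":0.005,"ax":0,"ay":0,"az":0,"fingers":1}

```text
t: 6.33
eef_pos: [546.0, 292.5, 92.7]
eef_rot: [[-0.0, 1.0, 0.001], [1.0, 0.0, 0.0], [0.0, 0.001, -1.0]]
ft_force: [-3.4, -1.7, 8.2]
gripper_width: -0.001
finger_force: 4.1
```

Emit:
step_arm:
  motion:
    - {"dx":0,"dy":0,"dz":0.004,"ax":0,"ay":0,"az":0,"fingers":1}
    - {"dx":0,"dy":0,"dz":0.003,"ax":0,"ay":0,"az":0,"fingers":1}
    - {"dx":0,"dy":0,"dz":0,"ax":0,"ay":0,"az":0,"fingers":1}

```text
t: 6.58
eef_pos: [546.4, 292.8, 92.4]
eef_rot: [[-0.001, 1.0, 0.002], [1.0, 0.001, 0.001], [0.001, 0.002, -1.0]]
ft_force: [-9.8, -6.3, 30.6]
gripper_width: -0.003
finger_force: 15.0
```

Emit:
step_arm:
  motion:
    - {"dx":0,"dy":0,"dz":-0.075,"ax":0,"ay":0,"az":0,"fingers":1}
    - {"dx":0,"dy":0,"dz":-0.075,"ax":0,"ay":0,"az":0,"fingers":1}
    - {"dx":0,"dy":0,"dz":-0.02,"ax":0,"ay":0,"az":0,"fingers":1}
    - {"dx":0.01,"dy":-0.08,"dz":0,"ax":0,"ay":0,"az":0,"fingers":1}
    - {"dx":0.01,"dy":-0.08,"dz":0,"ax":0,"ay":0,"az":0,"fingers":1}
    - {"dx":0.01,"dy":-0.08,"dz":0,"ax":0,"ay":0,"az":0,"fingers":1}
    - {"dx":0,"dy":0,"dz":0,"ax":0,"ay":0,"az":0,"fingers":1}
    - {"dx":0,"dy":0,"dz":0,"ax":0,"ay":0,"az":0,"fingers":1}

```text
t: 7.25
eef_pos: [448.7, 304.7, 156.9]
eef_rot: [[-0.002, 1.0, 0.001], [1.0, 0.002, 0.001], [0.001, 0.001, -1.0]]
ft_force: [0.8, 0.4, -1.3]
gripper_width: -0.002
finger_force: 0.0
```

```bash
python3 - <<'E'
from h import *
s=robot.observe(); print(s['t'],s['eef_pos'],s['ft_force'])
q=cam('scene'); print([proj(q,[449,y,108]) for y in (299,305)])
p=cam('wrist')
a=q['frame'][80:180,230:350]; a=cv2.resize(a,None,fx=4,fy=4,interpolation=cv2.INTER_CUBIC)
b=cv2.resize(p['frame'],(400,300)); c=np.zeros((400,800,3),np.uint8); c[:,:480]=a; c[:240,480:]=cv2.resize(p['frame'],(320,240))
cv2.imwrite('pics/j4.png',cv2.cvtColor(c,cv2.COLOR_RGB2BGR))
E
```

```text
7.25 [448.72445478 304.71361178 156.87925642] [ 0.83658131  0.38501266 -1.26167414]
[array([298.12985424, 143.79604542]), array([299.3990659 , 143.10972058])]
```

View pics/j4.png

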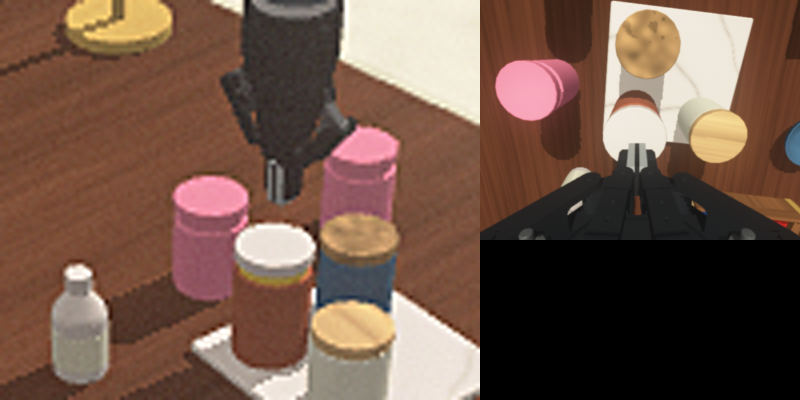

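The seals on jar1 and jar3 are gone. Jar4 at (275,290) still shows yellow, and the finger is over its white lid at (635,132). I'll press it.

Emit:
step_arm:
  motion:
    - {"dx":0,"dy":0,"dz":0.045,"ax":0,"ay":0,"az":0,"fingers":1}
    - {"dx":0,"dy":0,"dz":0.045,"ax":0,"ay":0,"az":0,"fingers":1}
    - {"dx":0,"dy":0,"dz":0.007,"ax":0,"ay":0,"az":0,"fingers":1}
    - {"dx":0,"dy":0,"dz":0.005,"ax":0,"ay":0,"az":0,"fingers":1}
    - {"dx":0,"dy":0,"dz":0.005,"ax":0,"ay":0,"az":0,"fingers":1}
    - {"dx":0,"dy":0,"dz":0.005,"ax":0,"ay":0,"az":0,"fingers":1}
    - {"dx":0,"dy":0,"dz":0.005,"ax":0,"ay":0,"az":0,"fingers":1}
    - {"dx":0,"dy":0,"dz":0.005,"ax":0,"ay":0,"az":0,"fingers":1}
    - {"dx":0,"dy":0,"dz":0.005,"ax":0,"ay":0,"az":0,"fingers":1}
    - {"dx":0,"dy":0,"dz":0.003,"ax":0,"ay":0,"az":0,"fingers":1}
    - {"dx":0,"dy":0,"dz":0.001,"ax":0,"ay":0,"az":0,"fingers":1}

```text
t: 8.27
eef_pos: [451.9, 304.8, 107.3]
eef_rot: [[0.001, 1.0, 0.003], [1.0, -0.001, 0.002], [0.002, 0.003, -1.0]]
ft_force: [-7.7, -6.1, 41.2]
gripper_width: 0.002
finger_force: 20.5
```

Emit:
step_arm:
  motion:
    - {"dx":0,"dy":0,"dz":-0.09,"ax":0,"ay":0,"az":0,"fingers":1}
    - {"dx":0,"dy":0,"dz":-0.09,"ax":0,"ay":0,"az":0,"fingers":1}
    - {"dx":-0.093,"dy":0.037,"dz":0,"ax":0,"ay":0,"az":0,"fingers":1}
    - {"dx":-0.093,"dy":0.037,"dz":0,"ax":0,"ay":0,"az":0,"fingers":1}
    - {"dx":-0.093,"dy":0.037,"dz":0,"ax":0,"ay":0,"az":0,"fingers":1}
    - {"dx":-0.093,"dy":0.037,"dz":0,"ax":0,"ay":0,"az":0,"fingers":1}
    - {"dx":-0.093,"dy":0.037,"dz":0,"ax":0,"ay":0,"az":0,"fingers":1}
    - {"dx":-0.093,"dy":0.037,"dz":0,"ax":0,"ay":0,"az":0,"fingers":1}
    - {"dx":-0.093,"dy":0.037,"dz":0,"ax":0,"ay":0,"az":0,"fingers":1}
    - {"dx":0,"dy":0,"dz":0,"ax":0,"ay":0,"az":0.089,"fingers":1}
    - {"dx":0,"dy":0,"dz":0,"ax":0,"ay":0,"az":0.089,"fingers":1}
    - {"dx":0,"dy":0,"dz":0,"ax":0,"ay":0,"az":0,"fingers":1}

```text
t: 9.27
eef_pos: [554.1, 42.2, 175.8]
eef_rot: [[0.145, 0.989, 0.0], [0.989, -0.145, 0.0], [0.0, 0.0, -1.0]]
ft_force: [-0.5, 0.1, 0.9]
gripper_width: 0.002
finger_force: 0.0
```

```bash
python3 - <<'E'
from seg import *
s=robot.observe(); print(s['t'],s['eef_pos'],s['eef_rot'].round(3).tolist())
p=cam('wrist','w3.png')
for c,m,st,ce in comps(p,200): print(c,st,np.round(ce))
print('exp corners',[np.round(proj(p,[625+x*.9903+y*.139,34.7-x*.139+y*.9903,z])).tolist() for x,y,z in [(-95,102,58),(-95,-102,58),(-36,98,32),(-89,98,32),(-36,-98,32),(-33,98,40)]])
E
```

```text
9.2667 [554.14733624  42.22697261 175.80527354] [[0.145, 0.989, 0.0], [0.989, -0.145, 0.0], [0.0, 0.0, -1.0]]
red [  351    62    77   198 10287] [387. 157.]
blue [ 233   63   58  197 9121] [261. 147.]
exp corners [[221.0, 52.0], [228.0, 278.0], [292.0, 60.0], [231.0, 60.0], [286.0, 260.0], [297.0, 59.0]]
```

View pics/w3.png

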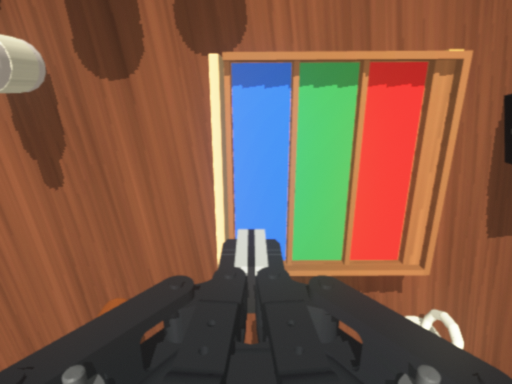

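The wrist view matches the predicted layout to 1-2 px. The flap's top strip is at column 209-220 and the blue liner at 231-292. I'll descend behind the flap and draw it down.

Emit:
step_arm:
  motion:
    - {"dx":0,"dy":0,"dz":0.065,"ax":0,"ay":0,"az":0,"fingers":1}
    - {"dx":0,"dy":0,"dz":0.065,"ax":0,"ay":0,"az":0,"fingers":1}
    - {"dx":0,"dy":0,"dz":0.065,"ax":0,"ay":0,"az":0,"fingers":1}
    - {"dx":0,"dy":0,"dz":0.065,"ax":0,"ay":0,"az":0,"fingers":1}
    - {"dx":0,"dy":0,"dz":0.065,"ax":0,"ay":0,"az":0,"fingers":1}
    - {"dx":0,"dy":0,"dz":0,"ax":0,"ay":0,"az":0,"fingers":1}
    - {"dx":0,"dy":-0.02,"dz":0,"ax":0,"ay":0,"az":0,"fingers":1}
    - {"dx":0,"dy":-0.01,"dz":0,"ax":0,"ay":0,"az":0,"fingers":1}
    - {"dx":0,"dy":-0.01,"dz":0,"ax":0,"ay":0,"az":0,"fingers":1}
    - {"dx":0,"dy":-0.01,"dz":0,"ax":0,"ay":0,"az":0,"fingers":1}

```text
t: 10.15
eef_pos: [534.3, 46.6, 46.8]
eef_rot: [[0.139, 0.99, 0.003], [0.99, -0.139, 0.0], [0.001, 0.003, -1.0]]
ft_force: [1.4, -0.1, -0.4]
gripper_width: 0.003
finger_force: 0.5
```

Emit:
step_arm:
  motion:
    - {"dx":0,"dy":-0.01,"dz":0,"ax":0,"ay":0,"az":0,"fingers":1}
    - {"dx":0,"dy":-0.01,"dz":0,"ax":0,"ay":0,"az":0,"fingers":1}
    - {"dx":0,"dy":-0.01,"dz":0,"ax":0,"ay":0,"az":0,"fingers":1}
    - {"dx":0,"dy":-0.01,"dz":0,"ax":0,"ay":0,"az":0,"fingers":1}
    - {"dx":0,"dy":-0.01,"dz":0,"ax":0,"ay":0,"az":0,"fingers":1}
    - {"dx":0,"dy":-0.005,"dz":0.01,"ax":0,"ay":0,"az":0,"fingers":1}
    - {"dx":0,"dy":-0.005,"dz":0.01,"ax":0,"ay":0,"az":0,"fingers":1}
    - {"dx":0,"dy":-0.005,"dz":0.004,"ax":0,"ay":0,"az":0,"fingers":1}
    - {"dx":0,"dy":0,"dz":0,"ax":0,"ay":0,"az":0,"fingers":1}

```text
t: 10.9
eef_pos: [506.8, 49.9, 34.7]
eef_rot: [[0.14, 0.99, -0.002], [0.99, -0.14, -0.0], [-0.0, -0.002, -1.0]]
ft_force: [-0.1, -0.2, -0.8]
gripper_width: 0.001
finger_force: 0.0
```

Emit:
step_arm:
  motion:
    - {"dx":0,"dy":-0.008,"dz":0,"ax":0,"ay":0,"az":0,"fingers":1}
    - {"dx":0,"dy":-0.008,"dz":0,"ax":0,"ay":0,"az":0,"fingers":1}
    - {"dx":0,"dy":0,"dz":0,"ax":0,"ay":0,"az":0,"fingers":1}

```text
t: 11.15
eef_pos: [501.8, 50.9, 35.7]
eef_rot: [[0.139, 0.99, 0.001], [0.99, -0.139, -0.0], [0.0, 0.001, -1.0]]
ft_force: [0.8, -0.2, 1.0]
gripper_width: -0.003
finger_force: 0.5
```

```bash
python3 - <<'E'
from h import *
q=cam('scene'); cv2.imwrite('pics/f1.png',cv2.cvtColor(cv2.resize(q['frame'][150:290,190:350],None,fx=4,fy=4,interpolation=cv2.INTER_CUBIC),cv2.COLOR_RGB2BGR))
E
```

```text
(no output)
```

View pics/f1.png

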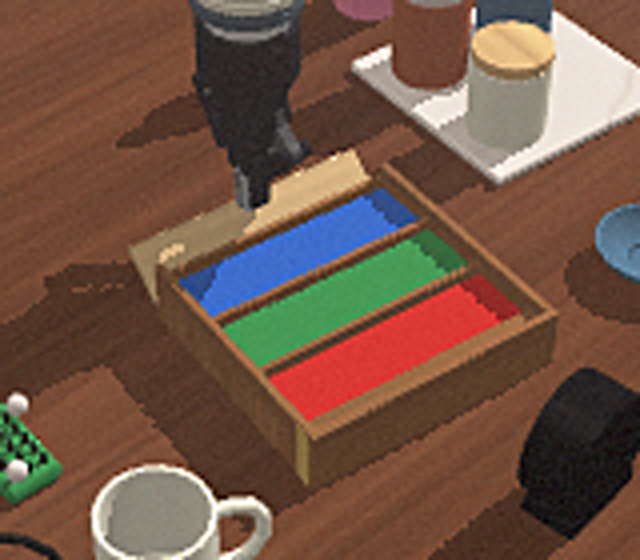

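The flap is tilted well out, with its edge at (250,200). I'll check for the stop by pressing a bit further.

Emit:
step_arm:
  motion:
    - {"dx":0,"dy":-0.006,"dz":0.004,"ax":0,"ay":0,"az":0,"fingers":1}
    - {"dx":0,"dy":-0.006,"dz":0.004,"ax":0,"ay":0,"az":0,"fingers":1}
    - {"dx":0,"dy":0,"dz":0,"ax":0,"ay":0,"az":0,"fingers":1}

```text
t: 11.45
eef_pos: [501.4, 51.2, 34.9]
eef_rot: [[0.139, 0.99, 0.009], [0.99, -0.139, -0.0], [0.001, 0.009, -1.0]]
ft_force: [6.6, -6.8, 21.8]
gripper_width: 0.001
finger_force: 10.8
```

The push stopped at 22 N, so the flap is fully down. Now I'll go to the green brush.

Emit:
step_arm:
  motion:
    - {"dx":0,"dy":0.01,"dz":-0.0875,"ax":0,"ay":0,"az":0,"fingers":1}
    - {"dx":0,"dy":0,"dz":-0.0875,"ax":0,"ay":0,"az":0,"fingers":0}
    - {"dx":0,"dy":0,"dz":-0.0875,"ax":0,"ay":0,"az":0,"fingers":0}
    - {"dx":0,"dy":0,"dz":-0.0875,"ax":0,"ay":0,"az":0,"fingers":0}
    - {"dx":-0.095,"dy":0.007,"dz":0,"ax":0,"ay":0,"az":0,"fingers":0}
    - {"dx":-0.095,"dy":0.007,"dz":0,"ax":0,"ay":0,"az":0,"fingers":0}
    - {"dx":-0.095,"dy":0.007,"dz":0,"ax":0,"ay":0,"az":0,"fingers":0}
    - {"dx":-0.095,"dy":0.007,"dz":0,"ax":0,"ay":0,"az":0,"fingers":0}
    - {"dx":-0.095,"dy":0.007,"dz":0,"ax":0,"ay":0,"az":0,"fingers":0}
    - {"dx":-0.095,"dy":0.007,"dz":0,"ax":0,"ay":0,"az":0,"fingers":0}
    - {"dx":-0.095,"dy":0.007,"dz":0,"ax":0,"ay":0,"az":0,"fingers":0}

```text
t: 12.37
eef_pos: [481.8, -216.6, 172.1]
eef_rot: [[0.14, 0.99, -0.001], [0.99, -0.14, 0.001], [0.001, -0.001, -1.0]]
ft_force: [0.7, -0.1, -0.3]
gripper_width: 0.501
finger_force: 0.0
```

Emit:
step_arm:
  motion:
    - {"dx":0,"dy":0,"dz":0,"ax":0,"ay":0,"az":0.152,"fingers":0}
    - {"dx":0,"dy":0,"dz":0,"ax":0,"ay":0,"az":0.152,"fingers":0}
    - {"dx":0,"dy":0,"dz":0,"ax":0,"ay":0,"az":0.152,"fingers":0}
    - {"dx":0,"dy":0,"dz":0,"ax":0,"ay":0,"az":0.152,"fingers":0}
    - {"dx":0,"dy":0,"dz":0,"ax":0,"ay":0,"az":0.152,"fingers":0}
    - {"dx":0,"dy":0,"dz":0,"ax":0,"ay":0,"az":0.152,"fingers":0}
    - {"dx":0,"dy":0,"dz":0,"ax":0,"ay":0,"az":0.152,"fingers":0}
    - {"dx":0,"dy":0,"dz":0,"ax":0,"ay":0,"az":0.152,"fingers":0}
    - {"dx":0,"dy":0,"dz":0,"ax":0,"ay":0,"az":0.152,"fingers":0}
    - {"dx":0,"dy":0,"dz":0,"ax":0,"ay":0,"az":0.152,"fingers":0}
    - {"dx":0,"dy":0,"dz":0,"ax":0,"ay":0,"az":0.152,"fingers":0}
    - {"dx":0,"dy":0,"dz":0,"ax":0,"ay":0,"az":0.15,"fingers":0}

```text
t: 13.37
eef_pos: [482.2, -214.8, 171.9]
eef_rot: [[1.0, -0.006, -0.001], [-0.006, -1.0, 0.001], [-0.001, -0.001, -1.0]]
ft_force: [0.5, 0.6, -0.5]
gripper_width: 0.503
finger_force: 0.0
```

```bash
cat > look.py <<'E'
from seg import *
import sys
s=robot.observe(); print(s['t'],s['eef_pos'].round(1),s['eef_rot'].round(3).tolist(),s['qpos'].round(0), s['gripper_width'])
p=cam('wrist',sys.argv[1])
for c,m,st,ce in comps(p,200):
    v,u=np.nonzero(m)
    # fit by centroid line at z=20 (mid upper)
    P=np.array([at(p,a,b,18) for a,b in zip(u,v)]); x=P[:,0]
    print(c,st,'pts x range',np.percentile(x,[.5,99.5]).round(),'y',np.percentile(P[:,1],[.5,99.5]).round())
    h=P[(x<x.max()-100)] # handle part if along x
    if len(h)>50:
        vx,vy,x0,y0=cv2.fitLine(h.astype(np.float32),cv2.DIST_L2,0,.01,.01).ravel(); print('  handle yaw',np.degrees(np.arctan2(vy,vx)).round(1),'pt',x0.round(1),y0.round(1))
    mm=P.mean(0); w,V=np.linalg.eigh(np.cov(P.T)); print('  pca yaw',np.degrees(np.arctan2(V[1,1],V[0,1])).round(1),mm.round(1))
E
python3 look.py w4.png
```

```text
13.3667 [ 482.2 -214.8  171.9] [[1.0, -0.006, -0.001], [-0.006, -1.0, 0.001], [-0.001, -0.001, -1.0]] [-24.  16. 109.   0.  56.  66.] 0.5027648380137737
red [323 174  40  82 655] pts x range [388. 475.] y [-325. -291.]
  pca yaw 173.2 [ 438.2 -304. ]
```

View pics/w4.png

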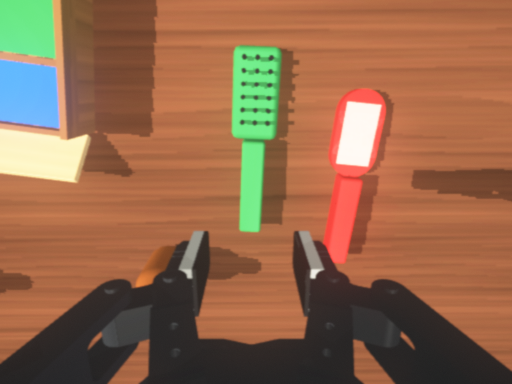

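The green brush runs from its handle end at (249,231) to its head end at (257,46), and the red mirror from (338,260) to (365,90). I'll convert these pixels, with the handle top at z=24 and the head top at about 13.

```bash
python3 - <<'E'
from h import *
p=robot.read_camera('wrist')
for n,u,v,z in [('g end',249.5,230,24),('g neck',254,141,24),('g headtop',257,47,14),('g headL',234,90,14),('g headR',280,90,14),('r end',337,261,24),('r neck',348,177,24),('r top',365,90,12),('r c',357,132,12)]: print(n,at(p,u,v,z).round(1))
hsv=cv2.cvtColor(p['frame'],cv2.COLOR_RGB2HSV); print(hsv[180,252],hsv[60,240],hsv[210,340])
E
```

```text
g end [ 417.8 -211.7]
g neck [ 510.3 -217.4]
g headtop [ 592.9 -221.1]
g headL [ 556.5 -199.4]
g headR [ 555.9 -242.2]
r end [ 379.9 -304.8]
r neck [ 473.6 -309. ]
r top [ 554.7 -321.9]
r c [ 515.6 -318. ]
[ 65 130 238] [ 66 129 239] [  2 165 255]
```

Emit:
step_arm:
  motion:
    - {"dx":0.01,"dy":0.0015,"dz":0.07,"ax":0,"ay":0,"az":0.06,"fingers":0}
    - {"dx":0,"dy":0,"dz":0.085,"ax":0,"ay":0,"az":0,"fingers":0}
    - {"dx":0,"dy":0,"dz":0.085,"ax":0,"ay":0,"az":0,"fingers":0}
    - {"dx":0,"dy":0,"dz":0.085,"ax":0,"ay":0,"az":0,"fingers":0}
    - {"dx":0,"dy":0,"dz":0.075,"ax":0,"ay":0,"az":0,"fingers":0}
    - {"dx":0,"dy":0,"dz":0,"ax":0,"ay":0,"az":0,"fingers":0}
    - {"dx":0,"dy":0,"dz":0,"ax":0,"ay":0,"az":0,"fingers":1}
    - {"dx":0,"dy":0,"dz":0,"ax":0,"ay":0,"az":0,"fingers":1}
    - {"dx":0,"dy":0,"dz":0,"ax":0,"ay":0,"az":0,"fingers":1}
    - {"dx":0,"dy":0,"dz":0,"ax":0,"ay":0,"az":0,"fingers":1}
    - {"dx":0,"dy":0,"dz":0,"ax":0,"ay":0,"az":0,"fingers":1}
  force: 70

```text
t: 14.38
eef_pos: [487.9, -216.2, 13.8]
eef_rot: [[0.999, -0.047, 0.002], [-0.047, -0.999, -0.001], [0.002, 0.001, -1.0]]
ft_force: [0.5, -0.1, -0.6]
gripper_width: 0.232
finger_force: 70.0
```

Emit:
step_arm:
  motion:
    - {"dx":0,"dy":0,"dz":-0.04,"ax":0,"ay":0,"az":0,"fingers":1}
    - {"dx":0,"dy":0,"dz":-0.08,"ax":0,"ay":0,"az":0,"fingers":1}
    - {"dx":0,"dy":0,"dz":-0.09,"ax":0,"ay":0,"az":0,"fingers":1}
    - {"dx":0,"dy":0,"dz":-0.09,"ax":0,"ay":0,"az":0,"fingers":1}
    - {"dx":0,"dy":0,"dz":-0.09,"ax":0,"ay":0,"az":0,"fingers":1}
    - {"dx":0.043,"dy":-0.0855,"dz":0,"ax":0,"ay":0,"az":0,"fingers":1}
    - {"dx":0.043,"dy":-0.0855,"dz":0,"ax":0,"ay":0,"az":0,"fingers":1}
    - {"dx":0.043,"dy":-0.0855,"dz":0,"ax":0,"ay":0,"az":0,"fingers":1}
    - {"dx":0.043,"dy":-0.0855,"dz":0,"ax":0,"ay":0,"az":0,"fingers":1}
    - {"dx":0.043,"dy":-0.0855,"dz":0,"ax":0,"ay":0,"az":0,"fingers":1}
    - {"dx":0.043,"dy":-0.0855,"dz":0,"ax":0,"ay":0,"az":0,"fingers":1}
    - {"dx":0.043,"dy":-0.0855,"dz":0,"ax":0,"ay":0,"az":0,"fingers":1}
  force: 70

```text
t: 15.38
eef_pos: [619.2, 19.5, 169.4]
eef_rot: [[0.999, -0.047, 0.001], [-0.047, -0.999, 0.0], [0.001, -0.0, -1.0]]
ft_force: [1.0, -0.9, -0.9]
gripper_width: 0.232
finger_force: 70.1
```

Emit:
step_arm:
  motion:
    - {"dx":0,"dy":0,"dz":0,"ax":0,"ay":0,"az":-0.157,"fingers":1}
    - {"dx":0,"dy":0,"dz":0,"ax":0,"ay":0,"az":-0.157,"fingers":1}
    - {"dx":0,"dy":0,"dz":0,"ax":0,"ay":0,"az":-0.157,"fingers":1}
    - {"dx":0,"dy":0,"dz":0,"ax":0,"ay":0,"az":-0.157,"fingers":1}
    - {"dx":0,"dy":0,"dz":0,"ax":0,"ay":0,"az":-0.157,"fingers":1}
    - {"dx":0,"dy":0,"dz":0,"ax":0,"ay":0,"az":-0.157,"fingers":1}
    - {"dx":0,"dy":0,"dz":0,"ax":0,"ay":0,"az":-0.157,"fingers":1}
    - {"dx":0,"dy":0,"dz":0,"ax":0,"ay":0,"az":-0.157,"fingers":1}
    - {"dx":0,"dy":0,"dz":0,"ax":0,"ay":0,"az":-0.157,"fingers":1}
    - {"dx":0,"dy":0,"dz":0,"ax":0,"ay":0,"az":-0.157,"fingers":1}
    - {"dx":0,"dy":0,"dz":0,"ax":0,"ay":0,"az":-0.157,"fingers":1}
    - {"dx":0,"dy":0,"dz":0,"ax":0,"ay":0,"az":-0.155,"fingers":1}

```text
t: 16.38
eef_pos: [618.5, 17.7, 169.2]
eef_rot: [[0.133, 0.991, 0.001], [0.991, -0.133, 0.0], [0.0, 0.001, -1.0]]
ft_force: [-0.3, 0.3, -0.7]
gripper_width: 0.235
finger_force: 70.1
```

```bash
python3 - <<'E'
from h import *
s=robot.observe(); print(s['t'],s['eef_pos'].round(1),s['eef_rot'].round(3).tolist(),s['gripper_width'],s['finger_force'])
p=cam('wrist'); a=p['frame'].copy()
q=cam('scene'); b=cv2.resize(q['frame'][110:300,190:350],(426,506)) 
c=np.zeros((384,800,3),np.uint8); c[:,:512]=a; c[:,512:]=cv2.resize(q['frame'][130:290,190:310],(288,384),interpolation=cv2.INTER_CUBIC)
cv2.imwrite('pics/g2.png',cv2.cvtColor(c,cv2.COLOR_RGB2BGR))
np.save('M.npy',p['cam_to_world'])
E
```

```text
16.3833 [618.5  17.7 169.2] [[0.133, 0.991, 0.001], [0.991, -0.133, 0.0], [0.0, 0.001, -1.0]] 0.23549448486298427 70.11327981948853
```

View pics/g2.png

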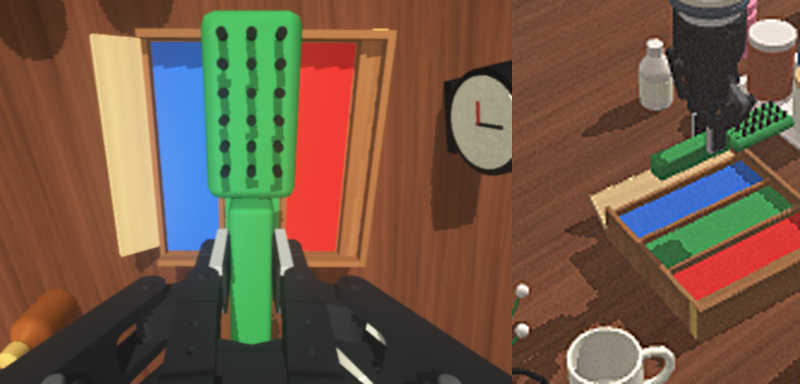

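The brush is held level and in line with the green compartment, with its head end at (251,12) and its neck at (252,197). I'll check its offsets.

```bash
python3 - <<'E'
from h import *
p=dict(frame=np.zeros((384,512,3)),vfov=2*np.degrees(np.arctan(192/308.716)),cx=250.84,cy=185.4,cam_to_world=np.load('M.npy'))
o=np.array([625,34.7]);R=np.array([[.9903,-.139],[.139,.9903]])
for u,v,z in [(251,12,169.4),(203,90,169.4),(298,90,169.4),(252,197,172),(230,215,179),(272,215,179)]:
    print(u,v,(R@(at(p,u,v,z)-o)).round(1))
E
```

```text
251 12 [-5.5 89.6]
203 90 [-26.5  58.8]
298 90 [15.4 59. ]
252 197 [-4.5  9.7]
230 215 [-14.8   3.3]
272 215 [4.8 3.4]
```

Emit:
step_arm:
  motion:
    - {"dx":0,"dy":0.005,"dz":0.065,"ax":0,"ay":0,"az":0,"fingers":1}
    - {"dx":0,"dy":0,"dz":0.065,"ax":0,"ay":0,"az":0,"fingers":1}
    - {"dx":0,"dy":0,"dz":0.065,"ax":0,"ay":0,"az":0,"fingers":1}
    - {"dx":0,"dy":0,"dz":0.065,"ax":0,"ay":0,"az":0,"fingers":1}
    - {"dx":0,"dy":0,"dz":0.02,"ax":0,"ay":0,"az":0,"fingers":1}
    - {"dx":0,"dy":0,"dz":0.015,"ax":0,"ay":0,"az":0,"fingers":1}
    - {"dx":0,"dy":0,"dz":0.008,"ax":0,"ay":0,"az":0,"fingers":1}
    - {"dx":0,"dy":0,"dz":0.003,"ax":0,"ay":0,"az":0,"fingers":1}
    - {"dx":0,"dy":0,"dz":0,"ax":0,"ay":0,"az":0,"fingers":1}

```text
t: 17.23
eef_pos: [621.3, 17.4, 47.0]
eef_rot: [[0.14, 0.99, 0.002], [0.99, -0.14, 0.0], [0.0, 0.002, -1.0]]
ft_force: [-0.2, -0.3, -0.2]
gripper_width: 0.228
finger_force: 70.1
```

Emit:
step_arm:
  motion:
    - {"dx":0,"dy":0,"dz":0.002,"ax":0,"ay":0,"az":0,"fingers":1}
    - {"dx":0,"dy":0,"dz":0,"ax":0,"ay":0,"az":0,"fingers":0.3}
    - {"dx":0,"dy":0,"dz":0,"ax":0,"ay":0,"az":0,"fingers":0.2}
    - {"dx":0,"dy":0,"dz":0,"ax":0,"ay":0,"az":0,"fingers":0.2}
    - {"dx":0,"dy":0,"dz":0,"ax":0,"ay":0,"az":0,"fingers":0.2}
    - {"dx":0,"dy":0,"dz":-0.04,"ax":0,"ay":0,"az":0,"fingers":0.2}
    - {"dx":0,"dy":0,"dz":-0.09,"ax":0,"ay":0,"az":0,"fingers":0}
    - {"dx":0,"dy":0,"dz":-0.09,"ax":0,"ay":0,"az":0,"fingers":0}
    - {"dx":0,"dy":0,"dz":-0.09,"ax":0,"ay":0,"az":0,"fingers":0}

```text
t: 17.98
eef_pos: [620.0, 17.4, 170.2]
eef_rot: [[0.14, 0.99, -0.001], [0.99, -0.14, -0.0], [-0.0, -0.001, -1.0]]
ft_force: [1.9, 0.3, 0.2]
gripper_width: 0.503
finger_force: 0.0
```

Emit:
step_arm:
  motion:
    - {"dx":-0.0875,"dy":-0.0315,"dz":0,"ax":0,"ay":0,"az":0,"fingers":0}
    - {"dx":-0.0875,"dy":-0.0315,"dz":0,"ax":0,"ay":0,"az":0,"fingers":0}
    - {"dx":-0.0875,"dy":-0.0315,"dz":0,"ax":0,"ay":0,"az":0,"fingers":0}
    - {"dx":-0.0875,"dy":-0.0315,"dz":0,"ax":0,"ay":0,"az":0,"fingers":0}
    - {"dx":-0.0875,"dy":-0.0315,"dz":0,"ax":0,"ay":0,"az":0,"fingers":0}
    - {"dx":-0.0875,"dy":-0.0315,"dz":0,"ax":0,"ay":0,"az":0,"fingers":0}
    - {"dx":-0.0875,"dy":-0.0315,"dz":0,"ax":0,"ay":0,"az":0,"fingers":0}
    - {"dx":-0.0875,"dy":-0.0315,"dz":0,"ax":0,"ay":0,"az":0,"fingers":0}
    - {"dx":-0.0875,"dy":-0.0315,"dz":0,"ax":0,"ay":0,"az":0,"fingers":0}
    - {"dx":-0.0875,"dy":-0.0315,"dz":0,"ax":0,"ay":0,"az":0,"fingers":0}

```text
t: 18.82
eef_pos: [445.8, -313.1, 169.4]
eef_rot: [[0.14, 0.99, 0.0], [0.99, -0.14, -0.0], [-0.0, 0.0, -1.0]]
ft_force: [0.8, -0.4, -0.4]
gripper_width: 0.499
finger_force: 0.0
```

Emit:
step_arm:
  motion:
    - {"dx":0,"dy":0,"dz":0,"ax":0,"ay":0,"az":0.158,"fingers":0}
    - {"dx":0,"dy":0,"dz":0,"ax":0,"ay":0,"az":0.158,"fingers":0}
    - {"dx":0,"dy":0,"dz":0,"ax":0,"ay":0,"az":0.158,"fingers":0}
    - {"dx":0,"dy":0,"dz":0,"ax":0,"ay":0,"az":0.158,"fingers":0}
    - {"dx":0,"dy":0,"dz":0,"ax":0,"ay":0,"az":0.158,"fingers":0}
    - {"dx":0,"dy":0,"dz":0,"ax":0,"ay":0,"az":0.158,"fingers":0}
    - {"dx":0,"dy":0,"dz":0,"ax":0,"ay":0,"az":0.158,"fingers":0}
    - {"dx":0,"dy":0,"dz":0,"ax":0,"ay":0,"az":0.158,"fingers":0}
    - {"dx":0,"dy":0,"dz":0,"ax":0,"ay":0,"az":0.158,"fingers":0}
    - {"dx":0,"dy":0,"dz":0,"ax":0,"ay":0,"az":0.158,"fingers":0}
    - {"dx":0,"dy":0,"dz":0,"ax":0,"ay":0,"az":0.158,"fingers":0}
    - {"dx":0,"dy":0,"dz":0,"ax":0,"ay":0,"az":0.158,"fingers":0}

```text
t: 19.82
eef_pos: [446.9, -311.6, 169.2]
eef_rot: [[0.998, -0.064, 0.0], [-0.064, -0.998, -0.0], [0.0, 0.0, -1.0]]
ft_force: [0.1, 0.2, -0.6]
gripper_width: 0.501
finger_force: 0.0
```

```bash
python3 - <<'E'
from h import *
s=robot.observe(); print(s['t'],s['eef_pos'].round(1),s['eef_rot'].round(3).tolist(),s['gripper_width'])
p=cam('wrist'); np.save('M.npy',p['cam_to_world'])
q=cam('scene')
c=np.zeros((384,800,3),np.uint8); c[:,:512]=p['frame']; c[:,512:]=cv2.resize(q['frame'][170:290,225:330],(288,384),interpolation=cv2.INTER_CUBIC)
cv2.imwrite('pics/r1.png',cv2.cvtColor(c,cv2.COLOR_RGB2BGR))
E
```

```text
19.8167 [ 446.9 -311.6  169.2] [[0.998, -0.064, 0.0], [-0.064, -0.998, -0.0], [0.0, 0.0, -1.0]] 0.5014005258403753
```

View pics/r1.png

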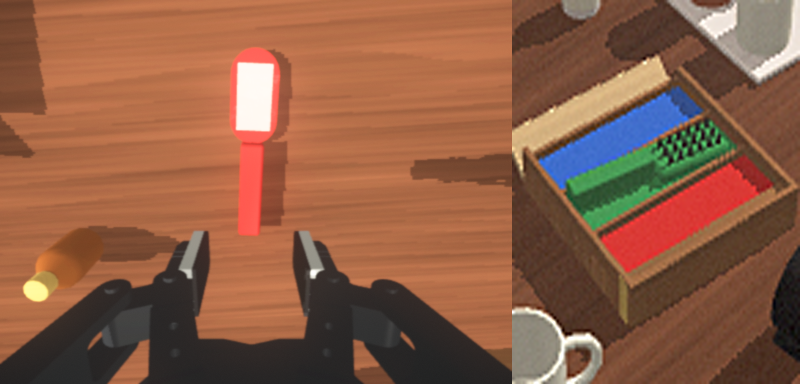

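The green brush lies in the green compartment with its head to the left. The red mirror runs from its handle end at (249.5,234) to its head end at (255.5,48) and lines up with the gripper.

```bash
python3 - <<'E'
from h import *
p=dict(frame=np.zeros((384,512,3)),vfov=2*np.degrees(np.arctan(192/308.716)),cx=250.84,cy=185.4,cam_to_world=np.load('M.npy'))
a=at(p,249.5,233,24);b=at(p,255.5,48,12);n=at(p,252.5,143,24); d=(b-a)/np.linalg.norm(b-a)
print(a,n,b,np.linalg.norm(b-a),np.degrees(np.arctan2(d[1],d[0])),'grip',(a+b)/2-20*d)
E
```

```text
[ 380.82400684 -305.34911046] [ 473.58532535 -314.29809413] [ 556.50646727 -322.26727939] 176.49518787129577 -5.500604922542884 grip [ 448.75733333 -311.89106969]
```

Emit:
step_arm:
  motion:
    - {"dx":0.004,"dy":0,"dz":0.07,"ax":0,"ay":0,"az":0.04,"fingers":0}
    - {"dx":0,"dy":0,"dz":0.085,"ax":0,"ay":0,"az":0,"fingers":0}
    - {"dx":0,"dy":0,"dz":0.085,"ax":0,"ay":0,"az":0,"fingers":0}
    - {"dx":0,"dy":0,"dz":0.08,"ax":0,"ay":0,"az":0,"fingers":0}
    - {"dx":0,"dy":0,"dz":0.07,"ax":0,"ay":0,"az":0,"fingers":0}
    - {"dx":0,"dy":0,"dz":0,"ax":0,"ay":0,"az":0,"fingers":0}
    - {"dx":0,"dy":0,"dz":0,"ax":0,"ay":0,"az":0,"fingers":1}
    - {"dx":0,"dy":0,"dz":0,"ax":0,"ay":0,"az":0,"fingers":1}
    - {"dx":0,"dy":0,"dz":0,"ax":0,"ay":0,"az":0,"fingers":1}
    - {"dx":0,"dy":0,"dz":0,"ax":0,"ay":0,"az":0,"fingers":1}
    - {"dx":0,"dy":0,"dz":0,"ax":0,"ay":0,"az":0,"fingers":1}
  force: 70

```text
t: 20.83
eef_pos: [449.3, -312.3, 14.6]
eef_rot: [[0.996, -0.089, 0.002], [-0.089, -0.996, -0.001], [0.002, 0.001, -1.0]]
ft_force: [0.0, 0.5, -1.2]
gripper_width: 0.23
finger_force: 70.4
```

Emit:
step_arm:
  motion:
    - {"dx":0,"dy":0,"dz":-0.04,"ax":0,"ay":0,"az":0,"fingers":1}
    - {"dx":0,"dy":0,"dz":-0.08,"ax":0,"ay":0,"az":0,"fingers":1}
    - {"dx":0,"dy":0,"dz":-0.09,"ax":0,"ay":0,"az":0,"fingers":1}
    - {"dx":0,"dy":0,"dz":-0.09,"ax":0,"ay":0,"az":0,"fingers":1}
    - {"dx":0,"dy":0,"dz":-0.09,"ax":0,"ay":0,"az":0,"fingers":1}
    - {"dx":0,"dy":0,"dz":0,"ax":0,"ay":0,"az":-0.04,"fingers":1}

```text
t: 21.33
eef_pos: [451.8, -314.1, 176.9]
eef_rot: [[0.998, -0.058, 0.01], [-0.058, -0.998, -0.007], [0.01, 0.006, -1.0]]
ft_force: [1.5, -1.5, -1.0]
gripper_width: 0.235
finger_force: 70.5
```

Emit:
step_arm:
  motion:
    - {"dx":0.0465,"dy":-0.0863,"dz":0,"ax":0,"ay":0,"az":0,"fingers":1}
    - {"dx":0.0465,"dy":-0.0863,"dz":0,"ax":0,"ay":0,"az":0,"fingers":1}
    - {"dx":0.0465,"dy":-0.0863,"dz":0,"ax":0,"ay":0,"az":0,"fingers":1}
    - {"dx":0.0465,"dy":-0.0863,"dz":0,"ax":0,"ay":0,"az":0,"fingers":1}
    - {"dx":0.0465,"dy":-0.0863,"dz":0,"ax":0,"ay":0,"az":0,"fingers":1}
    - {"dx":0.0465,"dy":-0.0863,"dz":0,"ax":0,"ay":0,"az":0,"fingers":1}
    - {"dx":0.0465,"dy":-0.0863,"dz":0,"ax":0,"ay":0,"az":0,"fingers":1}
    - {"dx":0.0465,"dy":-0.0863,"dz":0,"ax":0,"ay":0,"az":0,"fingers":1}
    - {"dx":0.0465,"dy":-0.0863,"dz":0,"ax":0,"ay":0,"az":0,"fingers":1}
    - {"dx":0.0465,"dy":-0.0863,"dz":0,"ax":0,"ay":0,"az":0,"fingers":1}
    - {"dx":0,"dy":0,"dz":0,"ax":0,"ay":0,"az":0,"fingers":1}

```text
t: 22.25
eef_pos: [657.8, 27.9, 170.2]
eef_rot: [[0.999, -0.055, 0.004], [-0.055, -0.999, 0.002], [0.004, -0.002, -1.0]]
ft_force: [-0.6, -0.1, -1.3]
gripper_width: 0.233
finger_force: 70.5
```

Emit:
step_arm:
  motion:
    - {"dx":0,"dy":0,"dz":0,"ax":0,"ay":0,"az":-0.158,"fingers":1}
    - {"dx":0,"dy":0,"dz":0,"ax":0,"ay":0,"az":-0.158,"fingers":1}
    - {"dx":0,"dy":0,"dz":0,"ax":0,"ay":0,"az":-0.158,"fingers":1}
    - {"dx":0,"dy":0,"dz":0,"ax":0,"ay":0,"az":-0.158,"fingers":1}
    - {"dx":0,"dy":0,"dz":0,"ax":0,"ay":0,"az":-0.158,"fingers":1}
    - {"dx":0,"dy":0,"dz":0,"ax":0,"ay":0,"az":-0.158,"fingers":1}
    - {"dx":0,"dy":0,"dz":0,"ax":0,"ay":0,"az":-0.158,"fingers":1}
    - {"dx":0,"dy":0,"dz":0,"ax":0,"ay":0,"az":-0.158,"fingers":1}
    - {"dx":0,"dy":0,"dz":0,"ax":0,"ay":0,"az":-0.158,"fingers":1}
    - {"dx":0,"dy":0,"dz":0,"ax":0,"ay":0,"az":-0.158,"fingers":1}
    - {"dx":0,"dy":0,"dz":0,"ax":0,"ay":0,"az":-0.158,"fingers":1}
    - {"dx":0,"dy":0,"dz":0,"ax":0,"ay":0,"az":-0.158,"fingers":1}

```text
t: 23.25
eef_pos: [654.3, 22.0, 169.9]
eef_rot: [[0.133, 0.991, 0.001], [0.991, -0.133, 0.0], [0.0, 0.001, -1.0]]
ft_force: [-0.2, 0.5, -0.4]
gripper_width: 0.233
finger_force: 70.5
```

```bash
python3 - <<'E'
from h import *
s=robot.observe(); print(s['t'],s['eef_pos'].round(1),s['eef_rot'].round(3).tolist(),s['gripper_width'],s['finger_force'])
p=cam('wrist','r2.png'); np.save('M.npy',p['cam_to_world'])
E
```

```text
23.25 [654.3  22.  169.9] [[0.133, 0.991, 0.001], [0.991, -0.133, 0.0], [0.0, 0.001, -1.0]] 0.2326477773012584 70.5176031589508
```

View pics/r2.png

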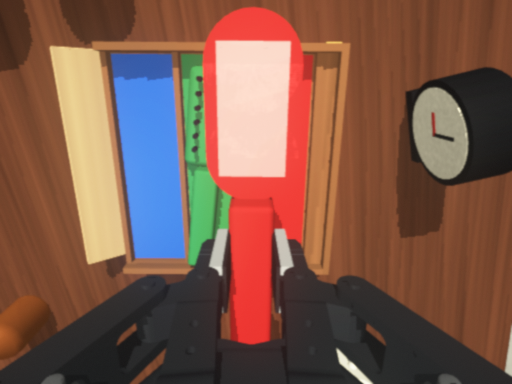

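The mirror is held level, with its head end at (253,9). The gripper still needs to move about 25 mm towards the back compartment and 11 mm to the right.

```bash
python3 - <<'E'
from h import *
p=dict(frame=np.zeros((384,512,3)),vfov=2*np.degrees(np.arctan(192/308.716)),cx=250.84,cy=185.4,cam_to_world=np.load('M.npy'))
o=np.array([625,34.7]);R=np.array([[.9903,-.139],[.139,.9903]])
print('tcp',R@(np.array([654.3,22])-o))
for u,v,z in [(253,9,167.3),(204,90,167.3),(303,90,167.3),(251,199,173)]: print(u,v,(R@(at(p,u,v,z)-o)).round(1))
E
```

```text
tcp [30.78109 -8.50411]
253 9 [ 30.1 100.6]
204 90 [ 8.3 68.1]
303 90 [52.9 68.3]
251 199 [29.8 18.1]
```

Emit:
step_arm:
  motion:
    - {"dx":-0.027,"dy":0.0635,"dz":0,"ax":0,"ay":0,"az":0,"fingers":1}
    - {"dx":0,"dy":0,"dz":0,"ax":0,"ay":0,"az":0,"fingers":1}
    - {"dx":0,"dy":0,"dz":0.065,"ax":0,"ay":0,"az":0,"fingers":1}
    - {"dx":0,"dy":0,"dz":0.065,"ax":0,"ay":0,"az":0,"fingers":1}
    - {"dx":0,"dy":0,"dz":0.065,"ax":0,"ay":0,"az":0,"fingers":1}
    - {"dx":0,"dy":0,"dz":0.04,"ax":0,"ay":0,"az":0,"fingers":1}
    - {"dx":0,"dy":0,"dz":0.0,"ax":0,"ay":0,"az":0,"fingers":1}

```text
t: 23.88
eef_pos: [675.2, 7.8, 71.6]
eef_rot: [[0.142, 0.99, -0.006], [0.99, -0.142, -0.0], [-0.001, -0.006, -1.0]]
ft_force: [-0.2, -0.7, -0.7]
gripper_width: 0.231
finger_force: 70.5
```

Emit:
step_arm:
  motion:
    - {"dx":0,"dy":0.005,"dz":0.0,"ax":0,"ay":0,"az":0,"fingers":1}
    - {"dx":0,"dy":0,"dz":0.03,"ax":0,"ay":0,"az":0,"fingers":1}
    - {"dx":0,"dy":0,"dz":0.02,"ax":0,"ay":0,"az":0,"fingers":1}
    - {"dx":0,"dy":0,"dz":0.007,"ax":0,"ay":0,"az":0,"fingers":1}
    - {"dx":0,"dy":0,"dz":0.003,"ax":0,"ay":0,"az":0,"fingers":1}
    - {"dx":0,"dy":0,"dz":0,"ax":0,"ay":0,"az":0,"fingers":1}

```text
t: 24.38
eef_pos: [679.8, 7.6, 51.0]
eef_rot: [[0.14, 0.99, -0.0], [0.99, -0.14, -0.0], [-0.0, -0.0, -1.0]]
ft_force: [0.2, 0.3, -0.6]
gripper_width: 0.234
finger_force: 70.5
```

Emit:
step_arm:
  motion:
    - {"dx":0,"dy":-0.004,"dz":0.004,"ax":0,"ay":0,"az":0,"fingers":1}
    - {"dx":0,"dy":0,"dz":0.004,"ax":0,"ay":0,"az":0,"fingers":1}
    - {"dx":0,"dy":0,"dz":0.003,"ax":0,"ay":0,"az":0,"fingers":1}
    - {"dx":0,"dy":0,"dz":0,"ax":0,"ay":0,"az":0,"fingers":1}
    - {"dx":0,"dy":0,"dz":0,"ax":0,"ay":0,"az":0,"fingers":1}

```text
t: 24.8
eef_pos: [678.4, 7.8, 46.7]
eef_rot: [[0.14, 0.99, 0.0], [0.99, -0.14, 0.0], [0.0, 0.0, -1.0]]
ft_force: [0.1, -0.0, -0.9]
gripper_width: 0.235
finger_force: 70.5
```

Emit:
step_arm:
  motion:
    - {"dx":0,"dy":0,"dz":0,"ax":0,"ay":0,"az":0,"fingers":0.4}
    - {"dx":0,"dy":0,"dz":0,"ax":0,"ay":0,"az":0,"fingers":0.35}
    - {"dx":0,"dy":0,"dz":0,"ax":0,"ay":0,"az":0,"fingers":0.35}
    - {"dx":0,"dy":0,"dz":-0.03,"ax":0,"ay":0,"az":0,"fingers":0.35}
    - {"dx":0,"dy":0,"dz":-0.09,"ax":0,"ay":0,"az":0,"fingers":0.35}
    - {"dx":0,"dy":0,"dz":-0.09,"ax":0,"ay":0,"az":0,"fingers":1}
    - {"dx":0,"dy":0,"dz":-0.09,"ax":0,"ay":0,"az":0,"fingers":1}
    - {"dx":0,"dy":-0.08,"dz":0,"ax":0,"ay":0,"az":0,"fingers":1}
    - {"dx":0,"dy":-0.08,"dz":0,"ax":0,"ay":0,"az":0,"fingers":1}
    - {"dx":0,"dy":-0.08,"dz":0,"ax":0,"ay":0,"az":0,"fingers":1}
    - {"dx":0,"dy":-0.06,"dz":0,"ax":0,"ay":0,"az":0,"fingers":1}

```text
t: 25.72
eef_pos: [557.2, 24.7, 167.7]
eef_rot: [[0.14, 0.99, -0.0], [0.99, -0.14, 0.0], [0.0, -0.0, -1.0]]
ft_force: [0.3, 0.1, -1.0]
gripper_width: 0.0
finger_force: 0.0
```

```bash
python3 - <<'E'
from h import *
s=robot.observe(); print(s['t'],s['eef_pos'].round(1),s['eef_rot'].round(3).tolist(),s['gripper_width'],s['finger_force'])
p=cam('wrist'); q=cam('scene')
c=np.zeros((384,800,3),np.uint8); c[:,:512]=p['frame']; c[:,512:]=cv2.resize(q['frame'][170:290,225:330],(288,384),interpolation=cv2.INTER_CUBIC)
cv2.imwrite('pics/o1.png',cv2.cvtColor(c,cv2.COLOR_RGB2BGR))
t=cam('top'); print([(n,d['bbox']) for n in ('tool_green','tool_red','tool_blue') for d in robot.search_frame(t,n)])
E
```

```text
25.7167 [557.2  24.7 167.7] [[0.14, 0.99, -0.0], [0.99, -0.14, 0.0], [0.0, -0.0, -1.0]] 0.00049179821543842 0.0
[('tool_green', [238.2, 158.3, 286.7, 172.7])]
```

View pics/o1.png

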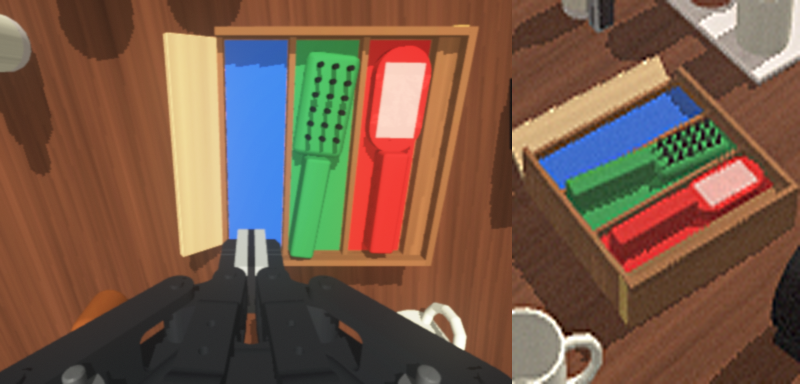

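The mirror lies cleanly in red. The green brush sits slightly skewed, with its handle end at (300,257) and its head end at (333,52). I'll work out whether it lies flat inside its compartment.

```bash
python3 - <<'E'
from h import *
p=cam('wrist'); g=cv2.cvtColor(p['frame'][20:270,270:450],cv2.COLOR_RGB2BGR)
cv2.imwrite('pics/o2.png',cv2.resize(g,None,fx=2.4,fy=2.4,interpolation=cv2.INTER_CUBIC))
o=np.array([625,34.7]);R=np.array([[.9903,-.139],[.139,.9903]])
for n,u,v,z in [('hendL',289,256,56),('hendR',311,258,56),('neckL',306,158,56),('neckR',331,158,56),('top',333,52,46),('headL',307,60,46),('headR',358,60,46),('headL2',294,145,46),('headR2',346,152,46),('r end',382,252,56),('r top',405,46,44),('rheadL',374,90,44),('rheadR',430,90,44)]: print(n,(R@(at(p,u,v,z)-o)).round(1))
E
```

```text
hendL [-27.1 -90.8]
hendR [ -6.5 -93. ]
neckL [-16.2   2.3]
neckR [4.8 2.3]
top [ 2.5 85.6]
headL [-17.8  79.7]
headR [22.8 79.7]
headL2 [-25.3  11.5]
headR2 [20.1  5.4]
r end [ 59.1 -86.8]
r top [59.7 90.1]
rheadL [39.1 56.8]
rheadR [85.3 56.8]
```

View pics/o2.png

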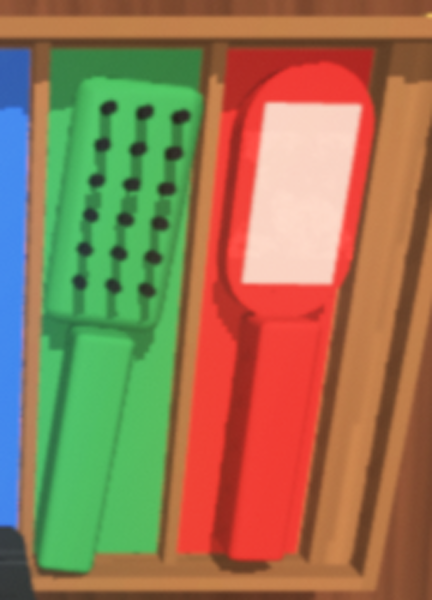

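The green brush is flat in its compartment but skewed by about 6° and 4 mm to the right. There is plenty of time, so I'll regrip it and straighten it.

Emit:
step_arm:
  motion:
    - {"dx":-0.005,"dy":0.0705,"dz":0,"ax":0,"ay":0,"az":0,"fingers":0.15}
    - {"dx":-0.005,"dy":0.0705,"dz":0,"ax":0,"ay":0,"az":0,"fingers":0.15}
    - {"dx":0,"dy":0,"dz":0,"ax":0,"ay":0,"az":0.07,"fingers":0.15}
    - {"dx":0,"dy":0,"dz":0,"ax":0,"ay":0,"az":0.068,"fingers":0.15}
    - {"dx":0,"dy":0,"dz":0.08,"ax":0,"ay":0,"az":0,"fingers":0.15}
    - {"dx":0,"dy":0,"dz":0.08,"ax":0,"ay":0,"az":0,"fingers":0.15}
    - {"dx":0,"dy":0,"dz":0.06,"ax":0,"ay":0,"az":0,"fingers":0.15}
    - {"dx":0,"dy":0,"dz":0,"ax":0,"ay":0,"az":0,"fingers":0.15}
    - {"dx":0,"dy":0,"dz":0,"ax":0,"ay":0,"az":0,"fingers":0.15}

```text
t: 26.82
eef_pos: [614.6, 12.5, 77.6]
eef_rot: [[0.246, 0.969, -0.003], [0.969, -0.246, -0.0], [-0.001, -0.003, -1.0]]
ft_force: [0.0, -1.0, 0.0]
gripper_width: 0.427
finger_force: 0.0
```

```bash
python3 - <<'E'
from h import *
s=robot.observe(); R=np.array([[.9903,-.139],[.139,.9903]])
print(s['eef_pos'],R@(s['eef_pos'][:2]-[625,34.7]),np.degrees(np.arctan2(s['eef_rot'][1,0],s['eef_rot'][0,0])),s['gripper_width'])
E
```

```text
[614.56374886  12.52615027  77.57884009] [ -7.25285439 -23.40940229] 75.75476508845864 0.4266331010188571
```

Emit:
step_arm:
  motion:
    - {"dx":0,"dy":-0.005,"dz":0.03,"ax":0,"ay":0,"az":0,"fingers":0.15}
    - {"dx":0,"dy":0,"dz":0.03,"ax":0,"ay":0,"az":0,"fingers":0.15}
    - {"dx":0,"dy":0,"dz":0.018,"ax":0,"ay":0,"az":0,"fingers":0.15}
    - {"dx":0,"dy":0,"dz":0,"ax":0,"ay":0,"az":0,"fingers":0.15}
    - {"dx":0,"dy":0,"dz":0,"ax":0,"ay":0,"az":0,"fingers":1}
    - {"dx":0,"dy":0,"dz":0,"ax":0,"ay":0,"az":0,"fingers":1}
    - {"dx":0,"dy":0,"dz":0,"ax":0,"ay":0,"az":0,"fingers":1}
    - {"dx":0,"dy":0,"dz":0,"ax":0,"ay":0,"az":0,"fingers":1}
  force: 50

```text
t: 27.48
eef_pos: [612.9, 13.2, 47.8]
eef_rot: [[0.246, 0.969, 0.0], [0.969, -0.246, -0.0], [0.0, 0.0, -1.0]]
ft_force: [0.2, -0.8, -0.4]
gripper_width: 0.241
finger_force: 50.3
```

Emit:
step_arm:
  motion:
    - {"dx":0,"dy":0,"dz":-0.0125,"ax":0,"ay":0,"az":0,"fingers":1}
    - {"dx":0,"dy":0,"dz":0,"ax":0,"ay":0,"az":-0.07,"fingers":1}
    - {"dx":0.008,"dy":0.015,"dz":0,"ax":0,"ay":0,"az":-0.068,"fingers":1}
    - {"dx":0,"dy":0,"dz":0,"ax":0,"ay":0,"az":0,"fingers":1}
    - {"dx":0,"dy":0,"dz":0.006,"ax":0,"ay":0,"az":0,"fingers":1}
    - {"dx":0,"dy":0,"dz":0.006,"ax":0,"ay":0,"az":0,"fingers":1}
    - {"dx":0,"dy":0,"dz":0,"ax":0,"ay":0,"az":0,"fingers":1}
    - {"dx":0,"dy":0,"dz":0,"ax":0,"ay":0,"az":0,"fingers":1}

```text
t: 28.15
eef_pos: [619.3, 15.1, 47.7]
eef_rot: [[0.141, 0.99, 0.0], [0.99, -0.141, 0.0], [0.0, 0.0, -1.0]]
ft_force: [-0.4, 0.5, 2.8]
gripper_width: 0.233
finger_force: 50.6
```

```bash
python3 - <<'E'
from h import *
s=robot.observe(); R=np.array([[.9903,-.139],[.139,.9903]])
print(s['eef_pos'],R@(s['eef_pos'][:2]-[625,34.7]),np.degrees(np.arctan2(s['eef_rot'][1,0],s['eef_rot'][0,0])),s['gripper_width'],s['ft_force'])
E
```

```text
[619.34653166  15.12486256  47.74729977] [ -2.87768559 -20.1710907 ] 81.91248740579418 0.23312918911486977 [-0.42864283  0.46830678  2.83677345]
```

Emit:
step_arm:
  motion:
    - {"dx":0,"dy":0,"dz":0,"ax":0,"ay":0,"az":0,"fingers":0.4}
    - {"dx":0,"dy":0,"dz":0,"ax":0,"ay":0,"az":0,"fingers":0.25}
    - {"dx":0,"dy":0,"dz":0,"ax":0,"ay":0,"az":0,"fingers":0.25}
    - {"dx":0,"dy":0,"dz":-0.02,"ax":0,"ay":0,"az":0,"fingers":0.25}
    - {"dx":0,"dy":0,"dz":-0.05,"ax":0,"ay":0,"az":0,"fingers":0.25}
    - {"dx":0,"dy":0,"dz":-0.09,"ax":0,"ay":0,"az":0,"fingers":0.25}
    - {"dx":0,"dy":0,"dz":-0.09,"ax":0,"ay":0,"az":0,"fingers":1}
    - {"dx":0,"dy":0,"dz":-0.05,"ax":0,"ay":0,"az":0,"fingers":1}
    - {"dx":0,"dy":-0.08,"dz":0,"ax":0,"ay":0,"az":0,"fingers":1}
    - {"dx":0,"dy":-0.08,"dz":0,"ax":0,"ay":0,"az":0,"fingers":1}
    - {"dx":0,"dy":0,"dz":0,"ax":0,"ay":0,"az":0,"fingers":1}
    - {"dx":0,"dy":0,"dz":0,"ax":0,"ay":0,"az":0,"fingers":1}

```text
t: 29.15
eef_pos: [554.7, 24.3, 168.4]
eef_rot: [[0.139, 0.99, -0.0], [0.99, -0.139, 0.0], [-0.0, -0.0, -1.0]]
ft_force: [-0.7, 0.0, 0.4]
gripper_width: -0.001
finger_force: 0.0
```

```bash
cat > chk.py <<'E'
from h import *
import sys
s=robot.observe(); R=np.array([[.9903,-.139],[.139,.9903]]); o=np.array([625,34.7])
print(s['t'],s['eef_pos'],R@(s['eef_pos'][:2]-o))
p=cam('wrist',sys.argv[1])
h=cv2.cvtColor(p['frame'],cv2.COLOR_RGB2HSV); 
# organiser-frame rectified map at height 50, 2 px/mm
X,Y=np.meshgrid(np.arange(-160,120),np.arange(120,-120,-1))
for z,n in ((50,'rect'),):
    P=np.stack([np.stack([*(R.T@[x,y]+o),z]) for x,y in zip(X.ravel(),Y.ravel())])
    uv=np.array([proj(p,q) for q in P]).reshape(*X.shape,2).astype(np.float32)
    im=cv2.remap(p['frame'],uv[...,0],uv[...,1],cv2.INTER_LINEAR)
    cv2.imwrite('pics/'+sys.argv[2],cv2.cvtColor(cv2.resize(im,None,fx=2.4,fy=2.4),cv2.COLOR_RGB2BGR))
E
python3 chk.py o3.png o3r.png
```

```text
29.15 [554.67212382  24.25729351 168.43474344] [-68.19415958 -20.11698703]
```

View pics/o3r.png

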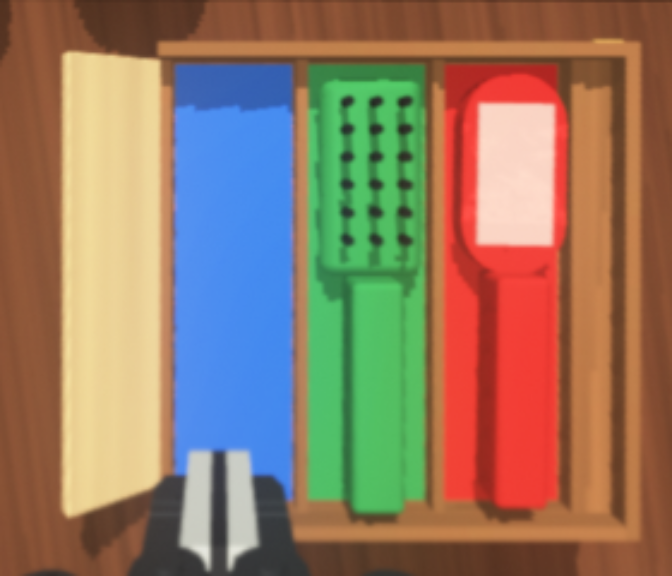

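The green brush is now straight and centred at (375,290), and the red mirror is centred in red. Next I'll go in front of the flap to push it shut. I have already viewed 15 pictures, one over the limit of 14, so from here I'll use numbers only.

Emit:
step_arm:
  motion:
    - {"dx":0.017,"dy":-0.0933,"dz":0,"ax":0,"ay":0,"az":0,"fingers":1}
    - {"dx":0.017,"dy":-0.0933,"dz":0,"ax":0,"ay":0,"az":0,"fingers":1}
    - {"dx":0.017,"dy":-0.0933,"dz":0,"ax":0,"ay":0,"az":0,"fingers":1}
    - {"dx":0,"dy":0,"dz":0,"ax":0,"ay":0,"az":0.154,"fingers":1}
    - {"dx":0,"dy":0,"dz":0,"ax":0,"ay":0,"az":0.154,"fingers":1}
    - {"dx":0,"dy":0,"dz":0,"ax":0,"ay":0,"az":0.154,"fingers":1}
    - {"dx":0,"dy":0,"dz":0,"ax":0,"ay":0,"az":0.154,"fingers":1}
    - {"dx":0,"dy":0,"dz":0,"ax":0,"ay":0,"az":0.154,"fingers":1}
    - {"dx":0,"dy":0,"dz":0,"ax":0,"ay":0,"az":0.154,"fingers":1}
    - {"dx":0,"dy":0,"dz":0,"ax":0,"ay":0,"az":0.154,"fingers":1}
    - {"dx":0,"dy":0,"dz":0,"ax":0,"ay":0,"az":0.154,"fingers":1}

```text
t: 30.12
eef_pos: [449.4, 60.0, 168.0]
eef_rot: [[0.897, 0.441, 0.001], [0.441, -0.897, 0.0], [0.001, 0.0, -1.0]]
ft_force: [-0.7, -0.9, -1.2]
gripper_width: -0.004
finger_force: 0.0
```

Emit:
step_arm:
  motion:
    - {"dx":0,"dy":0,"dz":0,"ax":0,"ay":0,"az":0.154,"fingers":1}
    - {"dx":0,"dy":0,"dz":0,"ax":0,"ay":0,"az":0.154,"fingers":1}
    - {"dx":0,"dy":0,"dz":0,"ax":0,"ay":0,"az":0.154,"fingers":1}
    - {"dx":0,"dy":0,"dz":0,"ax":0,"ay":0,"az":0.154,"fingers":1}
    - {"dx":0,"dy":0,"dz":0,"ax":0,"ay":0,"az":0.152,"fingers":1}
    - {"dx":0,"dy":0,"dz":0.08,"ax":0,"ay":0,"az":0,"fingers":1}
    - {"dx":0,"dy":0,"dz":0.08,"ax":0,"ay":0,"az":0,"fingers":1}
    - {"dx":0,"dy":0,"dz":0.08,"ax":0,"ay":0,"az":0,"fingers":1}
    - {"dx":0,"dy":0,"dz":0.08,"ax":0,"ay":0,"az":0,"fingers":1}
    - {"dx":0,"dy":0,"dz":0.05,"ax":0,"ay":0,"az":0,"fingers":1}
    - {"dx":0,"dy":0,"dz":0,"ax":0,"ay":0,"az":0,"fingers":1}
    - {"dx":0,"dy":0,"dz":0,"ax":0,"ay":0,"az":0,"fingers":1}

```text
t: 31.12
eef_pos: [448.2, 59.8, 19.1]
eef_rot: [[0.99, -0.14, -0.002], [-0.14, -0.99, -0.0], [-0.002, 0.001, -1.0]]
ft_force: [0.5, -0.1, 0.1]
gripper_width: 0.001
finger_force: 0.0
```

```bash
cat > st.py <<'E'
from h import *
s=robot.observe(); R=np.array([[.9903,-.139],[.139,.9903]])
print(s['t'],s['eef_pos'],R@(s['eef_pos'][:2]-[625,34.7]),np.degrees(np.arctan2(s['eef_rot'][1,0],s['eef_rot'][0,0])),s['ft_force'])
E
python3 st.py
```

```text
31.1167 [448.22874735  59.84026839  19.1041137 ] [-178.5510688     0.32520367] -8.03018072896948 [ 0.46326114 -0.08600758  0.14605724]
```

Emit:
step_arm:
  motion:
    - {"dx":0.03,"dy":0,"dz":0,"ax":0,"ay":0,"az":0,"fingers":1}
    - {"dx":0.02,"dy":0,"dz":0,"ax":0,"ay":0,"az":0,"fingers":1}
    - {"dx":0.01,"dy":0,"dz":0,"ax":0,"ay":0,"az":0,"fingers":1}
    - {"dx":0.01,"dy":0,"dz":0,"ax":0,"ay":0,"az":0,"fingers":1}
    - {"dx":0.01,"dy":0,"dz":0,"ax":0,"ay":0,"az":0,"fingers":1}
    - {"dx":0.01,"dy":0,"dz":0,"ax":0,"ay":0,"az":0,"fingers":1}
    - {"dx":0.01,"dy":0,"dz":0,"ax":0,"ay":0,"az":0,"fingers":1}
    - {"dx":0.01,"dy":0,"dz":0,"ax":0,"ay":0,"az":0,"fingers":1}
    - {"dx":0.01,"dy":0,"dz":0,"ax":0,"ay":0,"az":0,"fingers":1}
    - {"dx":0.01,"dy":0,"dz":0,"ax":0,"ay":0,"az":0,"fingers":1}
    - {"dx":0.01,"dy":0,"dz":0,"ax":0,"ay":0,"az":0,"fingers":1}
    - {"dx":0,"dy":0,"dz":0,"ax":0,"ay":0,"az":0,"fingers":1}

```text
t: 32.12
eef_pos: [478.4, 52.9, 16.5]
eef_rot: [[0.989, -0.142, -0.048], [-0.142, -0.99, -0.0], [-0.047, 0.007, -0.999]]
ft_force: [-66.9, 22.3, 40.3]
gripper_width: 0.002
finger_force: 35.4
```

```bash
python3 st.py
```

```text
32.1167 [478.37003136  52.85031778  16.4543897 ] [-147.73055211   -2.40730594] -8.163650254511362 [-66.85824994  22.30321498  40.34397588]
```

The horizontal push jammed at 67 N, which fits friction locking at this angle. I'll back off and then follow the flap's closing arc, rising as I push.

Emit:
step_arm:
  motion:
    - {"dx":-0.06,"dy":0,"dz":0,"ax":0,"ay":0,"az":0,"fingers":1}
    - {"dx":-0.04,"dy":0,"dz":0,"ax":0,"ay":0,"az":0,"fingers":1}
    - {"dx":0,"dy":0,"dz":0,"ax":0,"ay":0,"az":0,"fingers":1}
    - {"dx":0,"dy":0,"dz":0,"ax":0,"ay":0,"az":0,"fingers":1}

```text
t: 32.45
eef_pos: [464.3, 57.8, 20.3]
eef_rot: [[0.99, -0.139, 0.001], [-0.139, -0.99, 0.0], [0.001, -0.0, -1.0]]
ft_force: [-0.4, -0.6, -0.5]
gripper_width: -0.001
finger_force: 0.0
```

```bash
python3 st.py; python3 - <<'E'
from h import *
print(robot.observe()['eef_rot'].round(3).tolist())
# flap top edge check in top camera: pale board columns
t=cam('top'); R=np.array([[.9903,-.139],[.139,.9903]]); o=np.array([625,34.7])
for y in (-60,60):
    print(y,[(x,t['frame'][tuple(np.round(proj(t,[*(R.T@[x,y]+o),10-(x+95)/1.398 if x<-95 else 40])).astype(int)[::-1])].tolist()) for x in range(-150,-85,6)])
E
```

```text
32.45 [464.26679327  57.81122708  20.29041153] [-162.38655519    0.54513244] -7.996613337433433 [-0.38837817 -0.5677531  -0.52098643]
[[0.99, -0.139, 0.001], [-0.139, -0.99, 0.0], [0.001, -0.0, -1.0]]
-60 [(-150, [174, 164, 141]), (-144, [100, 94, 80]), (-138, [187, 179, 150]), (-132, [208, 196, 165]), (-126, [211, 199, 169]), (-120, [211, 200, 168]), (-114, [213, 202, 171]), (-108, [238, 226, 196]), (-102, [221, 208, 179]), (-96, [175, 163, 140]), (-90, [183, 175, 150])]
60 [(-150, [134, 123, 108]), (-144, [133, 126, 104]), (-138, [148, 140, 118]), (-132, [179, 170, 146]), (-126, [168, 161, 138]), (-120, [160, 154, 129]), (-114, [158, 150, 127]), (-108, [154, 145, 125]), (-102, [223, 210, 180]), (-96, [229, 217, 185]), (-90, [201, 189, 163])]
```

Emit:
step_arm:
  motion:
    - {"dx":0.02,"dy":0,"dz":0.025,"ax":0,"ay":0,"az":0,"fingers":1}
    - {"dx":0.01,"dy":0,"dz":0,"ax":0,"ay":0,"az":0,"fingers":1}
    - {"dx":0.008,"dy":0,"dz":-0.01,"ax":0,"ay":0,"az":0,"fingers":1}
    - {"dx":0.0085,"dy":0,"dz":-0.016,"ax":0,"ay":0,"az":0,"fingers":1}
    - {"dx":0.0085,"dy":0,"dz":-0.016,"ax":0,"ay":0,"az":0,"fingers":1}
    - {"dx":0,"dy":0,"dz":0,"ax":0,"ay":0,"az":0,"fingers":1}

```text
t: 33.0
eef_pos: [487.3, 54.5, 28.2]
eef_rot: [[0.99, -0.14, 0.003], [-0.14, -0.99, 0.0], [0.002, -0.0, -1.0]]
ft_force: [-1.1, 0.7, 1.1]
gripper_width: -0.0
finger_force: 0.6
```

```bash
python3 st.py
```

```text
33.0 [487.33130863  54.50578056  28.18429006] [-139.08630856    0.47771639] -8.027893059408983 [-1.14085503  0.69331768  1.08307727]
```

The force is now only about 1.5 N, so the flap is swinging. I'll continue along the arc.

Emit:
step_arm:
  motion:
    - {"dx":0.0112,"dy":0,"dz":-0.012,"ax":0,"ay":0,"az":0,"fingers":1}
    - {"dx":0.0112,"dy":0,"dz":-0.012,"ax":0,"ay":0,"az":0,"fingers":1}
    - {"dx":0.0125,"dy":0,"dz":-0.008,"ax":0,"ay":0,"az":0,"fingers":1}
    - {"dx":0.0125,"dy":0,"dz":-0.008,"ax":0,"ay":0,"az":0,"fingers":1}
    - {"dx":0.01,"dy":0,"dz":-0.002,"ax":0,"ay":0,"az":0,"fingers":1}
    - {"dx":0,"dy":0,"dz":0,"ax":0,"ay":0,"az":0,"fingers":1}
    - {"dx":0,"dy":0,"dz":0,"ax":0,"ay":0,"az":0,"fingers":1}

```text
t: 33.58
eef_pos: [509.1, 51.4, 43.4]
eef_rot: [[0.99, -0.14, 0.001], [-0.14, -0.99, 0.0], [0.001, -0.0, -1.0]]
ft_force: [-0.0, 0.3, -0.4]
gripper_width: -0.002
finger_force: 0.0
```

```bash
python3 st.py
```

```text
33.5833 [509.08067786  51.38207747  43.40499795] [-117.11371348    0.40747554] -8.031615198147463 [-0.03615221  0.32509609 -0.37428959]
```

Emit:
step_arm:
  motion:
    - {"dx":0.006,"dy":0,"dz":0,"ax":0,"ay":0,"az":0,"fingers":1}
    - {"dx":0.006,"dy":0,"dz":0,"ax":0,"ay":0,"az":0,"fingers":1}
    - {"dx":0.004,"dy":0,"dz":0,"ax":0,"ay":0,"az":0,"fingers":1}
    - {"dx":0,"dy":0,"dz":0,"ax":0,"ay":0,"az":0,"fingers":1}

```text
t: 33.92
eef_pos: [512.4, 50.6, 42.8]
eef_rot: [[0.99, -0.14, -0.005], [-0.14, -0.99, 0.0], [-0.005, 0.001, -1.0]]
ft_force: [-7.4, 2.7, 6.3]
gripper_width: 0.004
finger_force: 3.9
```

```bash
python3 st.py
```

```text
33.9167 [512.43705519  50.62209143  42.81196271] [-113.68425495    0.12139782] -8.0370366099355 [-7.38207991  2.68021472  6.33726959]
```

Emit:
step_arm:
  motion:
    - {"dx":0.005,"dy":0,"dz":0,"ax":0,"ay":0,"az":0,"fingers":1}
    - {"dx":0.004,"dy":0,"dz":0,"ax":0,"ay":0,"az":0,"fingers":1}
    - {"dx":0,"dy":0,"dz":0,"ax":0,"ay":0,"az":0,"fingers":1}

```text
t: 34.17
eef_pos: [512.5, 50.4, 42.4]
eef_rot: [[0.99, -0.14, -0.012], [-0.14, -0.99, 0.0], [-0.011, 0.001, -1.0]]
ft_force: [-17.4, 4.9, 14.4]
gripper_width: -0.003
finger_force: 9.5
```

```bash
python3 st.py
```

```text
34.1667 [512.46563057  50.36528359  42.35953585] [-113.62026046   -0.12894701] -8.055710447582802 [-17.39239772   4.94291198  14.38050034]
```

Emit:
step_arm:
  motion:
    - {"dx":-0.04,"dy":0,"dz":0,"ax":0,"ay":0,"az":0,"fingers":1}
    - {"dx":-0.06,"dy":0,"dz":0,"ax":0,"ay":0,"az":0,"fingers":1}
    - {"dx":-0.05,"dy":0,"dz":0,"ax":0,"ay":0,"az":0,"fingers":1}
    - {"dx":0,"dy":0,"dz":-0.09,"ax":0,"ay":0,"az":0,"fingers":1}
    - {"dx":0,"dy":0,"dz":-0.09,"ax":0,"ay":0,"az":0,"fingers":1}
    - {"dx":0,"dy":0,"dz":-0.09,"ax":0,"ay":0,"az":0,"fingers":1}
    - {"dx":0,"dy":0,"dz":-0.09,"ax":0,"ay":0,"az":0,"fingers":1}
    - {"dx":0,"dy":0,"dz":-0.09,"ax":0,"ay":0,"az":0,"fingers":1}
    - {"dx":0,"dy":0,"dz":0,"ax":0,"ay":0,"az":0,"fingers":1}
    - {"dx":0,"dy":0,"dz":0,"ax":0,"ay":0,"az":0,"fingers":1}

```text
t: 35.0
eef_pos: [460.4, 58.6, 225.5]
eef_rot: [[0.99, -0.139, 0.005], [-0.139, -0.99, 0.001], [0.005, -0.001, -1.0]]
ft_force: [-0.6, -0.1, -0.3]
gripper_width: 0.001
finger_force: 0.0
```

```bash
python3 st.py; python3 - <<'E'
from h import *
R=np.array([[.9903,-.139],[.139,.9903]]); o=np.array([625,34.7])
W=lambda x,y,z:[*(R.T@[x,y]+o),z]
pix=lambda p,X:p['frame'][tuple(np.round(proj(p,X)).astype(int)[::-1])].tolist()
w=cam('wrist'); q=cam('scene')
for y in (40,80): 
  print('wrist z58',y,[(x,pix(w,W(x,y,58)),proj(w,W(x,y,58)).round().tolist()) for x in range(-112,-84,3)])
print('scene along top edge up z',[(z,pix(q,W(-95,60,z))) for z in range(34,70,3)])
# yellow seal check
h=cv2.cvtColor(q['frame'],cv2.COLOR_RGB2HSV)
for n,x,y,b in (('jar1',546,293,80),('jar3',460,391,80),('jar4',450,305,95)):
    c=proj(q,[x,y,b+6]).round().astype(int); r=h[c[1]-8:c[1]+12,c[0]-12:c[0]+12].reshape(-1,3).astype(int)
    print(n,c,'yellow px',((r[:,0]>18)&(r[:,0]<32)&(r[:,1]>150)&(r[:,2]>120)).sum())
t=cam('top')
for n in ('tool_green','tool_red','jar1'): print(n,[(np.round(d['bbox']).tolist(),round(d['score'],2)) for d in robot.search_frame(t,n)])
E
```

```text
35.0 [460.4483645   58.59494459 225.52082543] [-166.27688193    0.7904863 ] -8.016823996360067 [-0.61701408 -0.14251207 -0.2641168 ]
wrist z58 40 [(-112, [161, 100, 78], [212.0, 112.0]), (-109, [166, 103, 80], [212.0, 109.0]), (-106, [168, 104, 84], [211.0, 106.0]), (-103, [243, 215, 159], [211.0, 103.0]), (-100, [254, 246, 203], [211.0, 99.0]), (-97, [252, 240, 191], [211.0, 96.0]), (-94, [170, 120, 97], [211.0, 93.0]), (-91, [221, 154, 113], [211.0, 90.0]), (-88, [96, 162, 249], [211.0, 86.0]), (-85, [93, 163, 250], [211.0, 83.0])]
wrist z58 80 [(-112, [165, 101, 71], [171.0, 112.0]), (-109, [167, 102, 75], [171.0, 109.0]), (-106, [169, 103, 75], [170.0, 106.0]), (-103, [249, 232, 173], [170.0, 103.0]), (-100, [254, 246, 200], [170.0, 99.0]), (-97, [252, 241, 188], [170.0, 96.0]), (-94, [170, 117, 84], [169.0, 93.0]), (-91, [220, 153, 103], [169.0, 90.0]), (-88, [75, 108, 194], [169.0, 86.0]), (-85, [70, 108, 196], [169.0, 83.0])]
scene along top edge up z [(34, [87, 53, 25]), (37, [107, 72, 44]), (40, [179, 118, 79]), (43, [125, 107, 79]), (46, [125, 107, 79]), (49, [130, 109, 81]), (52, [136, 115, 84]), (55, [115, 95, 73]), (58, [115, 95, 73]), (61, [109, 92, 70]), (64, [245, 210, 150]), (67, [186, 139, 101])]
jar1 [318 163] yellow px 0
jar3 [319 140] yellow px 0
jar4 [300 145] yellow px 0
tool_green [([238.0, 155.0, 287.0, 171.0], 0.56), ([182.0, 170.0, 203.0, 191.0], 0.45), ([177.0, 198.0, 204.0, 220.0], 0.2)]
tool_red [([239.0, 140.0, 288.0, 155.0], 0.87)]
jar1 [([153.0, 196.0, 178.0, 214.0], 0.9), ([164.0, 231.0, 190.0, 252.0], 0.78), ([118.0, 222.0, 145.0, 242.0], 0.63), ([184.0, 169.0, 202.0, 190.0], 0.62), ([176.0, 199.0, 203.0, 222.0], 0.56)]
```

The flap's top spans x = -103 to -96 at z = 58, which is exactly the shut position. The lids reached their home heights, no yellow pixels remain, and both tools are still in their compartments. I'm handing in.

```bash
python3 -c "
from workcell import robot
print(robot.finish_job())"
```

```text
the job is handed in; nothing more can be done
None
```

The job is handed in at 35 s of the 192 s: jar1, jar3 and jar4 are pressed home, the green brush and red mirror lie in their own compartments with heads to the left, and the flap is shut; my first push on the flap jammed at about 80 N on the wrist (limit 120 N), and I viewed 15 pictures, one over the limit of 14.

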